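# Pack bottles on the braked trolley, close the carton and send it down the track

## Task

Pack the outgoing bottles for dispatch: press the trolley's brake pedal down until it locks, and leave it locked while you stand every small screw-capped bottle on the bench upright inside the carton, then fold the carton shut, first both short flaps (front and rear), then both long flaps (left and right), all lying flat. After that flick the brake pedal up to release it and roll the trolley gently along its track, all the way to the stop at the left end. Leave the rest of the bench as it is.

Things in the scene. Friction and masses are not known exactly. Their poses are not given: they have to be found in the camera images.
- trolley (a joint): travel of the trolley, m: 0 = right stop, 0.16 = left stop. A low dark steel platform trolley (deck 200 by 196 mm, top 42 mm above the bench) on four small wheels, on an aluminium track 390 mm long that lies across the bench along y, turned a little from start to start. It travels along the carton's +y axis; released it rolls with about 1 N, locked it resists 12 N or more
- pedal (a joint): brake pedal on the trolley's right (-y) end, rad: 0 = up, brake released; 0.62 = fully down, brake locked. It turns about a level pin along the carton's x axis at carton (0, -110, 6) mm. It is stiff: it takes about 3 to 5 N at the pad either way, and stays where it is left
- pedal_pad (a point): middle of the upper face of the pedal's black rubber pad (28 mm wide across x, 36 mm long, 10 mm thick), on a steel arm 72 mm from the pedal's pin. Released, it slopes up 30 degrees away from the trolley (pad top about 88 mm above the bench); locked, it lies 6 degrees below level (pad top 45 mm, 30 mm free below it, 60 mm at both sides)
- carton (a point): open brown cardboard carton fixed on the trolley, outside 190 (x) by 186 mm (y), walls and floor 4 mm, 92 mm high without flaps. Origin in the middle of its underside, 42 mm above the bench; x points away from the robot, y to the left along the track. Inner floor at z = 4 mm, rim at z = 92 mm in its frame. Four hinged top flaps stand open, leaning outward
- flap_front (a joint): front (-x) short flap of the carton, rad: 0 = closed flat over the mouth, 1.57 = upright, up to 2.6 = leaning outward. Its crease runs along the carton's front (-x) wall at carton (-93, 0, 93.5) mm; the flap is 50 mm long from crease to free edge, 176 mm wide, 3 mm thick. It moves lightly (under 1 N at its edge) and stays where left; nearly shut it may sink by itself
- flap_rear (a joint): rear (+x) short flap of the carton, rad: 0 = closed flat over the mouth, 1.57 = upright, up to 2.6 = leaning outward. Its crease runs along the carton's rear (+x) wall at carton (93, 0, 93.5) mm; the flap is 50 mm long from crease to free edge, 176 mm wide, 3 mm thick. It moves lightly (under 1 N at its edge) and stays where left; nearly shut it may sink by itself
- flap_left (a joint): left (+y) long flap of the carton, rad: 0 = closed flat over the mouth, 1.57 = upright, up to 2.6 = leaning outward. Its crease runs along the carton's left (+y) wall at carton (0, 91, 97.5) mm; the flap is 90 mm long from crease to free edge, 186 mm wide, 3 mm thick. It moves lightly (under 1 N at its edge) and stays where left; nearly shut it may sink by itself. It closes over the short flaps
- flap_right (a joint): right (-y) long flap of the carton, rad: 0 = closed flat over the mouth, 1.57 = upright, up to 2.6 = leaning outward. Its crease runs along the carton's right (-y) wall at carton (0, -91, 97.5) mm; the flap is 90 mm long from crease to free edge, 186 mm wide, 3 mm thick. It moves lightly (under 1 N at its edge) and stays where left; nearly shut it may sink by itself. It closes over the short flaps
- bottle_0: screw-capped squat bottle, round body 52 mm across and straight to about 55 mm up, 82 mm tall; cap 29 mm across, from 71 mm up, also a good grip, 0.12 kg; origin at the centre of its underside, z up when it stands. To be packed; may be absent (then None)
- bottle_1: screw-capped squat bottle, round body 52 mm across and straight to about 55 mm up, 82 mm tall; cap 29 mm across, from 71 mm up, also a good grip, 0.12 kg; origin at the centre of its underside, z up when it stands. To be packed; may be absent (then None)
- bottle_2: screw-capped small bottle, round body 34 mm across and straight to about 42 mm up, 64 mm tall; cap 19 mm across, from 55 mm up, also a good grip, 0.06 kg; origin at the centre of its underside, z up when it stands. To be packed; may be absent (then None)
- bottle_3: screw-capped small bottle, round body 34 mm across and straight to about 42 mm up, 64 mm tall; cap 19 mm across, from 55 mm up, also a good grip, 0.06 kg; origin at the centre of its underside, z up when it stands. To be packed; may be absent (then None)
- label_roll: roll of white labels lying on the bench, 60 mm across, 26 mm high; not part of the job, leave it
- marker: black and white marker pen lying on the bench in front of the track, 135 mm long, 17 mm thick; not part of the job, leave it
Mind the look-alikes: they are no part of the job. What is shaped like the bottle_1 but pink is not meant.

How it is judged (in metres and radians):
On the way, in this order (a step that is already met when the one before it is completed fails the run):
1. the brake pedal is down and locked (value of joint pedal above 0.52 rad), for 0.3 s.
2. every bottle stands upright inside the carton, let go of, with the brake still locked (value of joint pedal above 0.52 rad and x of bottle_0 in the frame of carton between -0.088 and 0.088 m and y of bottle_0 in the frame of carton between -0.086 and 0.086 m and z of bottle_0 in the frame of carton between -0.01 and 0.015 m and angle between each of bottle_0, bottle_1, bottle_2, bottle_3's own z axis and vertical below 0.2 rad and contact force between the fingers and bottle_0 below 0.2 N and x of bottle_1 in the frame of carton between -0.088 and 0.088 m and y of bottle_1 in the frame of carton between -0.086 and 0.086 m and z of bottle_1 in the frame of carton between -0.01 and 0.015 m and contact force between the fingers and bottle_1 below 0.2 N and x of bottle_2 in the frame of carton between -0.088 and 0.088 m and y of bottle_2 in the frame of carton between -0.086 and 0.086 m and z of bottle_2 in the frame of carton between -0.01 and 0.015 m and contact force between the fingers and bottle_2 below 0.2 N and x of bottle_3 in the frame of carton between -0.088 and 0.088 m and y of bottle_3 in the frame of carton between -0.086 and 0.086 m and z of bottle_3 in the frame of carton between -0.01 and 0.015 m and contact force between the fingers and bottle_3 below 0.2 N), for 0.3 s.
3. both short flaps lie closed, with the brake still locked (value of joint pedal above 0.52 rad and value of joint each of flap_front, flap_rear below 0.12 rad), for 0.2 s.
4. both long flaps lie closed over the short ones, with the brake still locked (all of step 3 and value of joint each of flap_left, flap_right below 0.12 rad), for 0.2 s.
5. the brake pedal is up and released, with the carton still closed (value of joint pedal below 0.1 rad and value of joint each of flap_front, flap_rear, flap_left, flap_right below 0.12 rad), for 0.2 s.
At the end, for the whole second after the job is handed in: The trolley stands within 8 mm of the left stop, at rest; the pedal is up (below 0.10 rad); all four flaps are closed (each below 0.12 rad); every bottle that is there stands inside the carton, upright within 0.2 rad (all of step 5 and value of joint trolley above 0.152 m and velocity of joint trolley below 0.02 m/s and x of bottle_0 in the frame of carton between -0.088 and 0.088 m and y of bottle_0 in the frame of carton between -0.086 and 0.086 m and z of bottle_0 in the frame of carton between -0.01 and 0.015 m and angle between each of bottle_0, bottle_1, bottle_2, bottle_3's own z axis and vertical below 0.2 rad and x of bottle_1 in the frame of carton between -0.088 and 0.088 m and y of bottle_1 in the frame of carton between -0.086 and 0.086 m and z of bottle_1 in the frame of carton between -0.01 and 0.015 m and x of bottle_2 in the frame of carton between -0.088 and 0.088 m and y of bottle_2 in the frame of carton between -0.086 and 0.086 m and z of bottle_2 in the frame of carton between -0.01 and 0.015 m and x of bottle_3 in the frame of carton between -0.088 and 0.088 m and y of bottle_3 in the frame of carton between -0.086 and 0.086 m and z of bottle_3 in the frame of carton between -0.01 and 0.015 m); the robot touches nothing.
It fails at once if the trolley is rolled faster than 0.4 m/s (velocity of joint trolley above 0.4 m/s or velocity of joint trolley below -0.4 m/s).
It fails at once if the label roll or the marker is pushed more than 40 mm from its place (distance of any of label_roll, marker from where it was at the start of the episode above 0.04 m).
It fails at once if the trolley is dragged past 100 mm from the right stop with its brake still locked (value of joint pedal above 0.5 rad and value of joint trolley above 0.1 m).
Of bottle_0, bottle_1, bottle_2, bottle_3 only 2 to 3 are there at a start; the rules pass over those that are not, and their reading is None.
At some moment in a run one of bottle_0, bottle_1 may be knocked a few centimetres aside while the robot is not near it.
It also fails if it takes over 208 s, if anything falls off the work surface, if the arm or the gripper's body presses on something with over 40 N, if the wrist force passes 120 N, or if a joint passes its speed limit or range.

## Robot

A 6-joint arm with a two-finger parallel gripper is mounted at the origin on a cart in front of the work surface, level with it; the furniture and walls round the work are solid. World frame = base frame: x ahead of the robot, y to its left, z up, the work surface at z = 0. Lengths are in m, angles in degrees, forces in N, time in s.
With the tool pointing down it reaches from about 0.375 to 0.9 m from the base axis. Payload 3.1 kg.
Tool frame: the origin (TCP) lies on the centre line of the jaws, within the pads' length; the fingertips stand 11 mm ahead of it and the grasp point (between the pads) lies 8 mm behind it; z points along the fingers, y is the line along which they close (so a half turn about z gives the same grasp; the last joint's range is limited). The gripper opens to 87 mm and grips with 3 to 60 N. Pads are 19 mm wide; open, the fingers measure 117 mm over their backs; the gripper's body (75 mm by 190 mm) begins 51 mm behind the grasp point.
Start: joints at [56.58, 30.224, 82.088, -0, 67.689, -10.227], TCP at [0.246, 0.574, 0.234] pointing down, gripper open.
Joint ranges: [-176.69, 176.69], [-43.24, 126.21], [12.49, 139.97], [-82, 262], [0, 151.66], [-163.58, 163.58]. Speed limits (degrees/s): [159.86, 159.86, 180, 180, 180, 180].

## Interface

Orientations are given as a 3x3 rotation matrix whose columns are the frame's x, y, z axes.
In Python, from rig import * gives the robot as it stands.
- The arm moves only by the shell command python3 -m inch 'ROWS'. ROWS is JSON, a list of rows, each an object of numbers: "gripper": the opening in per cent of the stroke, from 0 (shut) to 100 (fully open); "dx", "dy", "dz": the shift along the tool's x, y, z in mm; "turn": the turn about the tool's z in rad. A call has 1 to 12 rows; each row is the pose to reach, as a shift and turn from the pose commanded when the call began, along the tool's axes at that moment; what a row does not reach only later rows make up. A row lasts 1/10 s, in which the tool goes at most 50 mm and 8.59 degrees, less where a joint would pass 70% of its speed; a pose out of reach is approached as far as the arm can. A call with a gripper value outside its range is refused whole. The fingers move at their own pace and stop on an object; the grip force is fixed at half the most. Time passes only in rows, so rows that repeat a pose let the fingers close. It gives the time, the measured TCP pose, the force and the opening at its end, in the units of the state.
- read_state(): the state, without advancing time (a new reading comes with each control period).
- capture(name): name is "scene" or "side" or "wrist"; returns the picture (420x560x3 uint8, red, green, blue); there is no depth.
- get_calibration(name): a dict with "camera_matrix" (3x3 intrinsics, pixels), "world_to_cam" (4x4, takes a point from world to camera coordinates); the wrist camera has in their place "T_tool_cam" (4x4, takes a point from camera to tool coordinates, whose origin is the TCP and whose axes are the flange's). Camera axes: x right, y down, z forward; pixel columns grow to the right and rows downward; lengths in m; the calibration is good to about 2 mm. A picture is of the moment at which its call begins: read the wrist's pose just before it. get_calibration takes no time and is no camera call.
- hand_in(): hands the job in, once; it reports no verdict.
Trained networks look in the newest picture that a camera, given by its name, has taken for a name from the list of things; names that differ only in an ending like _2 or _b are one class to them, and where a whole thing is asked for, a point or a joint stands for the part that bears it (a point fixed in the world has none). Each returns a list of dicts, best first, with "score" (0 to 1); they miss things now and then, are a little off and sometimes report something else, mostly with a low value. They report only what shows in the picture. A call takes as long as a camera call. They do not tell look-alikes from the thing itself.
- recognise(camera, query): "extent" ([centre column, centre row, width, height] in pixels, round what is visible of it).
The state is a dict: "time_s": time; "joint_positions": joint angles; "qvel": joint speeds; "tau": joint torques, N m; "position": TCP position; "tcp_rot": TCP orientation; "force": force on the tool from outside, world axes, zero at the start; "moment": the same for the moment, N m; "opening": opening from 0.0 (shut) to 1.0 (fully open).
Only numpy, scipy, OpenCV 4.12 (cv2) and the standard library are available. Lean on these libraries where they do the work, as an engineer would, in place of code of your own. Each camera call takes 0.05 s, during which the arm holds its last target. There are 200 camera calls.

## Working session

There is one attempt and no reset: what is moved stays moved. The work goes in short steps, Python scripts to look and compute and a shell command to move; the robot and the scene stay as the last step left them, time stands still between calls to the robot, and variables do not carry over. Pictures are saved under pics/ and viewed, on a budget of 14 in all, crops included, one or two more only if the job needs it, and the job is handed in when it is done.

```bash
ls; mkdir -p pics; cat > h.py <<'E'
from rig import *
import numpy as np, cv2
def P(cam):
    c=get_calibration(cam);return np.array(c["camera_matrix"]),c
def wcam(cam):
    K,c=P(cam)
    if cam=="wrist":
        s=read_state();T=np.eye(4);T[:3,:3]=s["tcp_rot"];T[:3,3]=s["position"]
        return K,np.linalg.inv(T@np.array(c["T_tool_cam"]))
    return K,np.array(c["world_to_cam"])
def ray(u,v,z,K,W):
    C=np.linalg.inv(W);d=C[:3,:3]@np.linalg.inv(K)@[u,v,1];o=C[:3,3]
    return (o+d*(z-o[2])/d[2])
def proj(p,K,W):
    q=W[:3,:3]@np.asarray(p)+W[:3,3];q=K@q;return q[:2]/q[2]
def snap(cam,name):
    im=capture(cam);cv2.imwrite(f"pics/{name}.png",im[:,:,::-1]);return im
E
python3 - <<'E'
from h import *
for c in("scene","side","wrist"):
    snap(c,c+"0")
    K,W=wcam(c);print(c,np.linalg.inv(W).round(3).tolist(),K.round(0).tolist())
    for q in("carton","pedal_pad","bottle_0","bottle_2","label_roll","marker"):
        print(q,[(np.round(r["extent"]).tolist(),round(r["score"],2)) for r in recognise(c,q)[:5]])
a=[cv2.imread(f"pics/{c}0.png") for c in("scene","side")]
s=read_state();print(s["time_s"],np.round(s["tcp_rot"],3).tolist())
E
```

```text
pics
scene [[0.757, 0.494, -0.427, 1.027], [0.653, -0.563, 0.506, -0.565], [0.01, -0.662, -0.749, 0.934], [0.0, 0.0, 0.0, 1.0]] [[440.0, 0.0, 277.0], [0.0, 440.0, 209.0], [0.0, 0.0, 1.0]]
carton [([245.0, 221.0, 144.0, 139.0], 0.91)]
pedal_pad [([210.0, 276.0, 35.0, 18.0], 0.74)]
bottle_0 [([317.0, 156.0, 17.0, 35.0], 0.8), ([328.0, 136.0, 17.0, 25.0], 0.66), ([173.0, 332.0, 18.0, 24.0], 0.62), ([140.0, 300.0, 31.0, 33.0], 0.59)]
bottle_2 [([317.0, 156.0, 17.0, 35.0], 0.8), ([328.0, 136.0, 17.0, 25.0], 0.66), ([173.0, 332.0, 18.0, 24.0], 0.62), ([140.0, 300.0, 31.0, 33.0], 0.59)]
label_roll [([170.0, 265.0, 23.0, 27.0], 0.63)]
marker []
side [[0.943, -0.206, 0.261, 0.201], [-0.333, -0.592, 0.734, -0.907], [0.003, -0.779, -0.626, 0.871], [0.0, 0.0, 0.0, 1.0]] [[448.0, 0.0, 284.0], [0.0, 448.0, 207.0], [0.0, 0.0, 1.0]]
carton [([308.0, 220.0, 114.0, 123.0], 0.7)]
pedal_pad [([327.0, 275.0, 20.0, 13.0], 0.7)]
bottle_0 [([224.0, 161.0, 20.0, 26.0], 0.87), ([241.0, 176.0, 21.0, 30.0], 0.86), ([310.0, 339.0, 27.0, 40.0], 0.64), ([362.0, 327.0, 17.0, 24.0], 0.64)]
bottle_2 [([224.0, 161.0, 20.0, 26.0], 0.87), ([241.0, 176.0, 21.0, 30.0], 0.86), ([310.0, 339.0, 27.0, 40.0], 0.64), ([362.0, 327.0, 17.0, 24.0], 0.64)]
label_roll [([279.0, 310.0, 26.0, 28.0], 0.92)]
marker [([239.0, 211.0, 18.0, 26.0], 0.64)]
wrist [[0.394, 0.882, 0.259, 0.176], [0.919, -0.378, -0.111, 0.605], [-0.0, 0.282, -0.96, 0.385], [0.0, 0.0, 0.0, 1.0]] [[318.0, 0.0, 282.0], [0.0, 318.0, 208.0], [0.0, 0.0, 1.0]]
carton []
pedal_pad []
bottle_0 [([210.0, 347.0, 34.0, 23.0], 0.71)]
bottle_2 [([210.0, 347.0, 34.0, 23.0], 0.71)]
label_roll []
marker []
1.05 [[-0.919, 0.394, 0.0], [0.394, 0.919, 0.0], [0.0, 0.0, -1.0]]
```

View pics/scene0.png

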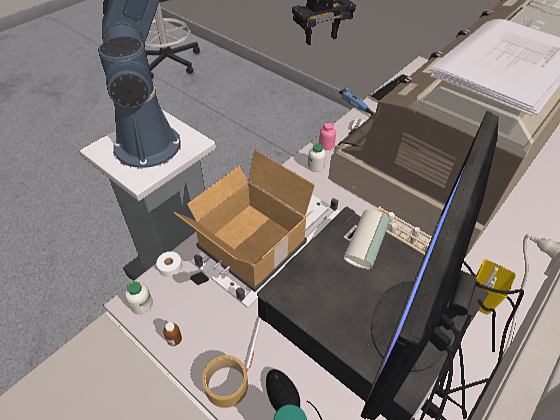

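View pics/side0.png

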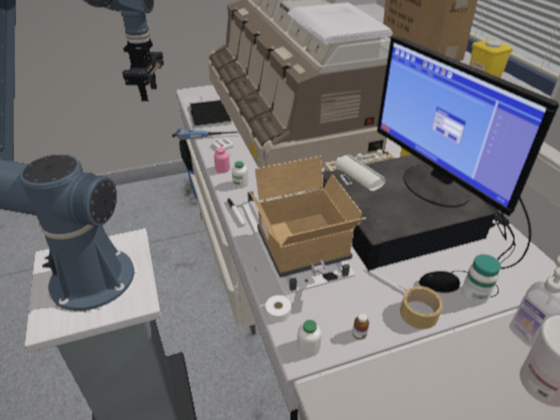

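The scene picture shows two white squat bottles with green caps at (317,156) and (140,297), and a brown small bottle at (173,332). The pink one at (328,136) is the look-alike. The carton is around (250,225) and the pedal pad is near (201,278). I'll triangulate the bottles and enlarge the carton.

```bash
python3 - <<'E'
from h import *
a=cv2.imread("pics/scene0.png")[150:310,165:345];b=cv2.imread("pics/side0.png")[150:310,220:380]
A=cv2.resize(a,None,fx=2.3,fy=3.5,interpolation=cv2.INTER_CUBIC);B=cv2.resize(b,None,fx=2.3,fy=3.5,interpolation=cv2.INTER_CUBIC)
cv2.imwrite("pics/crop1.png",np.hstack([A,B]));print(A.shape,B.shape)
K,W=wcam("scene");K2,W2=wcam("side")
def tri(p,q):
    X=cv2.triangulatePoints(K@W[:3],K2@W2[:3],np.array(p,float).reshape(2,1),np.array(q,float).reshape(2,1));X=X[:3]/X[3];return X.ravel()
for n,p,q in(("white far",(317,156),(241,176)),("pink",(328,136),(224,161)),("brown",(173,332),(362,327)),("white near",(138,297),(310,337)),("roll",(170,265),(279,308))):
    X=tri(p,q);print(n,X.round(3),proj(X,K,W).round()-p)
E
```

```text
(560, 414, 3) (560, 368, 3)
white far [0.47  0.281 0.035] [0. 2.]
pink [0.438 0.382 0.036] [0. 1.]
brown [ 0.575 -0.378  0.025] [0. 1.]
white near [ 0.452 -0.374  0.036] [0. 0.]
roll [ 0.42  -0.258  0.009] [0. 0.]
```

View pics/crop1.png

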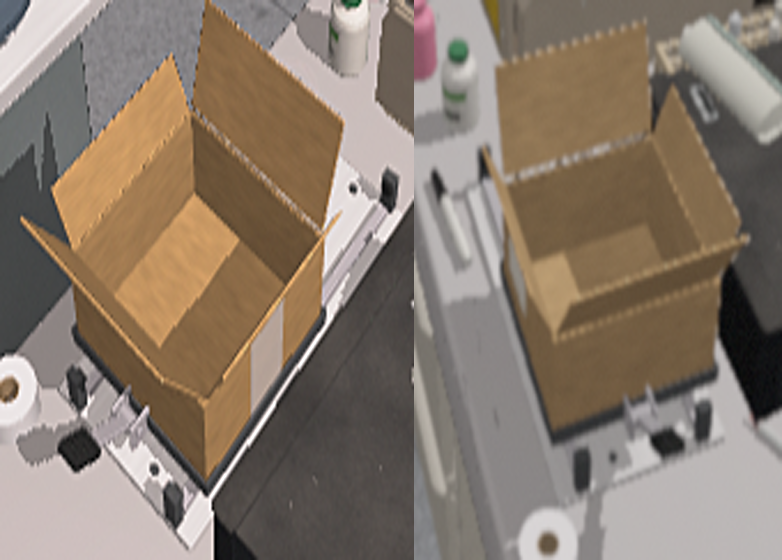

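The crop shows the carton with all four flaps leaning outward. The rear-right bottom corner is at scene (255,283) and the pad is at about (200,278). I'll fit the carton pose from its corners.

```bash
cat >> h.py <<'E'
from scipy.optimize import least_squares
def Tc(x,y,a):
    T=np.eye(4);c,s=np.cos(a),np.sin(a);T[:2,:2]=[[c,-s],[s,c]];T[:3,3]=[x,y,.042];return T
E
python3 - <<'E'
from h import *
o=[("scene",(.095,-.093,.092),(254.1,263.7)),("scene",(.095,-.093,0),(255.4,282.9)),("scene",(-.095,-.093,.092),(197.6,221.4)),("scene",(-.095,-.093,0),(198,242.9)),("scene",(-.095,.093,.092),(248.5,180.9)),("scene",(.095,.093,.092),(305,216.3)),("scene",(.095,.093,0),(306.3,238.6)),
("side",(-.095,-.093,0),(280,272.9)),("side",(-.095,-.093,.092),(281.3,245.7)),("side",(.095,-.093,0),(351.7,254.3)),("side",(.095,-.093,.092),(353.9,224.9)),("side",(-.095,.093,.092),(260.9,201.4))]
C={c:wcam(c) for c in("scene","side")}
def f(p,):
    T=Tc(*p);return np.concatenate([proj((T@[*q,1])[:3],*C[c])-np.array(m) for c,q,m in o])
r=least_squares(f,[.55,0,0],loss="soft_l1");print(r.x.round(4),np.degrees(r.x[2]));print(f(r.x).reshape(-1,2).round(1))
T=Tc(*r.x)
for a in(-.52,.1):
    pass
pin=np.array([0,-.110,.006])
for ang,n in((np.radians(30),"up"),(np.radians(-6),"locked")):
    X=(T@[0,-.110-.072*np.cos(ang)-0*.005,.006+.072*np.sin(ang)+.005,1])[:3];print(n,X.round(3),proj(X,*C["scene"]).round(),proj(X,*C["side"]).round())
for n,m in (("scene",(199.5,278)),("side",(330,276))): print(n,ray(*m,.085,*C[n]).round(3))
for b in ([.452,-.374,0],[.470,.281,0],[.575,-.378,0],[.42,-.258,0]): print(b,(np.linalg.inv(T)@[*b,1]).round(3))
E
```

```text
[ 0.5459 -0.0861  0.0065] 0.37243073289669143
[[ 0.8  1.2]
 [ 0.6  4.3]
 [-2.2 -0.2]
 [ 2.1  1.7]
 [ 0.4 -1.6]
 [ 2.1 -0.4]
 [-1.4  0.8]
 [ 0.8 -0.1]
 [-0.5  0.4]
 [-2.3  0.4]
 [-1.   3.4]
 [-3.3 -0.8]]
up [ 0.547 -0.258  0.089] [201. 275.] [330. 273.]
locked [ 0.547 -0.268  0.045] [200. 288.] [330. 288.]
scene [ 0.548 -0.263  0.085]
side [ 0.544 -0.265  0.085]
[0.452, -0.374, 0] [-0.096 -0.287 -0.042  1.   ]
[0.47, 0.281, 0] [-0.073  0.368 -0.042  1.   ]
[0.575, -0.378, 0] [ 0.027 -0.292 -0.042  1.   ]
[0.42, -0.258, 0] [-0.127 -0.171 -0.042  1.   ]
```

```bash
python3 - <<'E'
from h import *
T=Tc(.5459,-.0861,.0065)
S=lambda u,v:(165+u/2.3,150+v/3.5); D=lambda u,v:(220+(u-414)/2.3,150+v/3.5)
def pts(n,a):
    c,s=np.cos(a),np.sin(a)
    return {"right":[(e*.093,-.091+.09*c,.0975+.09*s) for e in(-1,1)],"left":[(e*.093,.091-.09*c,.0975+.09*s) for e in(-1,1)],
     "front":[(-.093+.05*c,e*.088,.0935+.05*s) for e in(-1,1)],"rear":[(.093-.05*c,e*.088,.0935+.05*s) for e in(-1,1)]}[n]
ob={"right":[("scene",0,S(22,218)),("side",0,D(487,150)),("side",1,D(748,238))] ,"left":[("scene",0,S(208,2)),("scene",1,S(343,123)),("side",0,D(497,68)),("side",1,D(645,24))],"front":[("scene",0,S(54,187)),("scene",1,S(170,55))],"rear":[("side",1,D(668,85)),("side",0,D(740,225)),("scene",1,S(340,212))]}
C={c:wcam(c) for c in("scene","side")}
for n in ob:
  for a in np.arange(1.6,2.65,.15):
    print(n,round(a,2),[np.round(proj((T@[*pts(n,a)[i],1])[:3],*C[c])-np.array(m)).tolist() for c,i,m in ob[n]])
E
```

```text
right 1.6 [[16.0, -18.0], [30.0, 22.0], [-9.0, -20.0]]
right 1.75 [[11.0, -14.0], [32.0, 26.0], [-6.0, -16.0]]
right 1.9 [[7.0, -10.0], [34.0, 31.0], [-4.0, -12.0]]
right 2.05 [[3.0, -5.0], [36.0, 37.0], [-2.0, -7.0]]
right 2.2 [[-1.0, -0.0], [38.0, 42.0], [0.0, -1.0]]
right 2.35 [[-4.0, 5.0], [39.0, 48.0], [2.0, 4.0]]
right 2.5 [[-6.0, 11.0], [41.0, 54.0], [3.0, 10.0]]
left 1.6 [[-7.0, 1.0], [-5.0, 2.0], [1.0, 1.0], [4.0, 1.0]]
left 1.75 [[-3.0, -1.0], [-1.0, -0.0], [-1.0, -1.0], [2.0, -1.0]]
left 1.9 [[0.0, -3.0], [2.0, -2.0], [-2.0, -3.0], [-0.0, -3.0]]
left 2.05 [[4.0, -4.0], [5.0, -4.0], [-3.0, -3.0], [-2.0, -3.0]]
left 2.2 [[7.0, -4.0], [8.0, -4.0], [-4.0, -3.0], [-4.0, -3.0]]
left 2.35 [[9.0, -3.0], [10.0, -4.0], [-5.0, -3.0], [-6.0, -3.0]]
left 2.5 [[12.0, -2.0], [12.0, -3.0], [-6.0, -1.0], [-7.0, -1.0]]
front 1.6 [[6.0, 2.0], [8.0, 0.0]]
front 1.75 [[4.0, 1.0], [6.0, -1.0]]
front 1.9 [[2.0, -0.0], [4.0, -2.0]]
front 2.05 [[-0.0, -1.0], [2.0, -2.0]]
front 2.2 [[-2.0, -1.0], [0.0, -2.0]]
front 2.35 [[-3.0, -1.0], [-1.0, -2.0]]
front 2.5 [[-4.0, -0.0], [-3.0, -1.0]]
rear 1.6 [[-6.0, -2.0], [-8.0, -3.0], [-6.0, -8.0]]
rear 1.75 [[-3.0, -2.0], [-5.0, -4.0], [-3.0, -6.0]]
rear 1.9 [[-1.0, -2.0], [-3.0, -4.0], [-1.0, -4.0]]
rear 2.05 [[1.0, -2.0], [-0.0, -3.0], [1.0, -2.0]]
rear 2.2 [[3.0, -1.0], [2.0, -3.0], [4.0, 1.0]]
rear 2.35 [[5.0, -0.0], [4.0, -2.0], [5.0, 3.0]]
rear 2.5 [[6.0, 1.0], [5.0, -0.0], [7.0, 6.0]]
```

```bash
python3 -m inch '[{"dz":-66,"turn":0.13},{"dx":-40,"dy":-40,"dz":-66,"turn":0.28},{"dx":-75,"dy":-75,"dz":-66,"turn":0.43},{"dx":-110,"dy":-115,"dz":-66,"turn":0.58},{"dx":-145,"dy":-150,"dz":-66,"turn":0.72},{"dx":-180,"dy":-185,"dz":-66,"turn":0.86},{"dx":-210,"dy":-220,"dz":-66,"turn":1.0},{"dx":-240,"dy":-255,"dz":-66,"turn":1.1},{"dx":-270,"dy":-290,"dz":-66,"turn":1.159},{"dx":-306,"dy":-331,"dz":-66,"turn":1.159,"gripper":0},{"dx":-306,"dy":-331,"dz":-66,"turn":1.159,"gripper":0},{"dx":-306,"dy":-331,"dz":-66,"turn":1.159,"gripper":0}]'
```

```text
invalid input
```

```bash
python3 -m inch '[{"dx":0,"dy":0,"dz":-66,"turn":0.13,"gripper":0},{"dx":-40,"dy":-40,"dz":-66,"turn":0.28,"gripper":0},{"dx":-75,"dy":-75,"dz":-66,"turn":0.43,"gripper":0},{"dx":-110,"dy":-115,"dz":-66,"turn":0.58,"gripper":0},{"dx":-145,"dy":-150,"dz":-66,"turn":0.72,"gripper":0},{"dx":-180,"dy":-185,"dz":-66,"turn":0.86,"gripper":0},{"dx":-210,"dy":-220,"dz":-66,"turn":1.0,"gripper":0},{"dx":-240,"dy":-255,"dz":-66,"turn":1.1,"gripper":0},{"dx":-270,"dy":-290,"dz":-66,"turn":1.159,"gripper":0},{"dx":-306,"dy":-331,"dz":-66,"turn":1.159,"gripper":0},{"dx":-306,"dy":-331,"dz":-66,"turn":1.159,"gripper":0},{"dx":-306,"dy":-331,"dz":-66,"turn":1.159,"gripper":0}]'
```

```text
time_s: 2.25
position: [0.3976, 0.1485, 0.2997]
tcp_rot: [[-0.003, 1.0, 0.0], [1.0, 0.003, 0.0], [0.0, 0.0, -1.0]]
force: [-0.0, 0.5, -0.1]
opening: 0.028
```

```bash
python3 -m inch '[{"dx":-45,"dy":15,"dz":0,"turn":0,"gripper":0},{"dx":-90,"dy":32,"dz":0,"turn":0,"gripper":0},{"dx":-135,"dy":48,"dz":0,"turn":0,"gripper":0},{"dx":-180,"dy":64,"dz":0,"turn":0,"gripper":0},{"dx":-225,"dy":80,"dz":0,"turn":0,"gripper":0},{"dx":-270,"dy":96,"dz":0,"turn":0,"gripper":0},{"dx":-315,"dy":112,"dz":0,"turn":0,"gripper":0},{"dx":-360,"dy":128,"dz":0,"turn":0,"gripper":0},{"dx":-400,"dy":142,"dz":0,"turn":0,"gripper":0},{"dx":-426,"dy":149,"dz":0,"turn":0,"gripper":0},{"dx":-426,"dy":149,"dz":0,"turn":0,"gripper":0},{"dx":-426,"dy":149,"dz":30,"turn":0,"gripper":0}]' && python3 -m inch '[{"dx":0,"dy":0,"dz":30,"turn":0,"gripper":0},{"dx":0,"dy":0,"dz":60,"turn":0,"gripper":0},{"dx":0,"dy":0,"dz":90,"turn":0,"gripper":0},{"dx":0,"dy":0,"dz":120,"turn":0,"gripper":0},{"dx":0,"dy":0,"dz":135,"turn":0,"gripper":0},{"dx":0,"dy":0,"dz":145,"turn":0,"gripper":0},{"dx":0,"dy":0,"dz":152,"turn":0,"gripper":0},{"dx":0,"dy":0,"dz":160,"turn":0,"gripper":0},{"dx":0,"dy":0,"dz":168,"turn":0,"gripper":0}]' && python3 -m inch '[{"dx":0,"dy":0,"dz":6,"turn":0,"gripper":0},{"dx":0,"dy":0,"dz":12,"turn":0,"gripper":0},{"dx":0,"dy":0,"dz":18,"turn":0,"gripper":0},{"dx":0,"dy":0,"dz":24,"turn":0,"gripper":0},{"dx":0,"dy":0,"dz":30,"turn":0,"gripper":0}]'
```

```text
time_s: 3.45
position: [0.5524, -0.2752, 0.2728]
tcp_rot: [[-0.009, 1.0, 0.008], [1.0, 0.009, -0.005], [-0.005, 0.008, -1.0]]
force: [1.4, -0.5, 0.5]
opening: 0.005
time_s: 4.35
position: [0.55, -0.2758, 0.1024]
tcp_rot: [[-0.008, 1.0, 0.002], [1.0, 0.008, -0.003], [-0.003, 0.002, -1.0]]
force: [-1.2, -0.9, 2.4]
opening: 0.003
time_s: 4.85
position: [0.5492, -0.2755, 0.0712]
tcp_rot: [[-0.007, 1.0, 0.0], [1.0, 0.007, -0.0], [-0.0, 0.0, -1.0]]
force: [1.0, -1.9, 1.9]
opening: 0.005
```

```bash
python3 -m inch '[{"dx":0,"dy":0,"dz":5,"turn":0,"gripper":0},{"dx":0,"dy":0,"dz":10,"turn":0,"gripper":0},{"dx":0,"dy":0,"dz":14,"turn":0,"gripper":0},{"dx":0,"dy":0,"dz":17,"turn":0,"gripper":0},{"dx":0,"dy":0,"dz":17,"turn":0,"gripper":0}]' && python3 -m inch '[{"dx":0,"dy":0,"dz":2,"turn":0,"gripper":0},{"dx":0,"dy":0,"dz":4,"turn":0,"gripper":0},{"dx":0,"dy":0,"dz":4,"turn":0,"gripper":0}]'; python3 - <<'E'
from h import *
a=snap("scene","sc1");b=snap("side","si1")
cv2.imwrite("pics/c2.png",np.hstack([cv2.resize(x,None,fx=3,fy=3) for x in(a[190:330,140:270],b[190:330,250:380])])[:,:,::-1])
E
```

```text
time_s: 5.35
position: [0.5491, -0.2756, 0.0561]
tcp_rot: [[-0.007, 1.0, 0.0], [1.0, 0.007, -0.001], [-0.001, 0.0, -1.0]]
force: [-1.8, -1.0, 11.5]
opening: 0.008
time_s: 5.65
position: [0.5492, -0.2756, 0.0555]
tcp_rot: [[-0.008, 1.0, 0.001], [1.0, 0.008, -0.001], [-0.001, 0.001, -1.0]]
force: [-5.9, 0.5, 30.0]
opening: -0.0
```

View pics/c2.png

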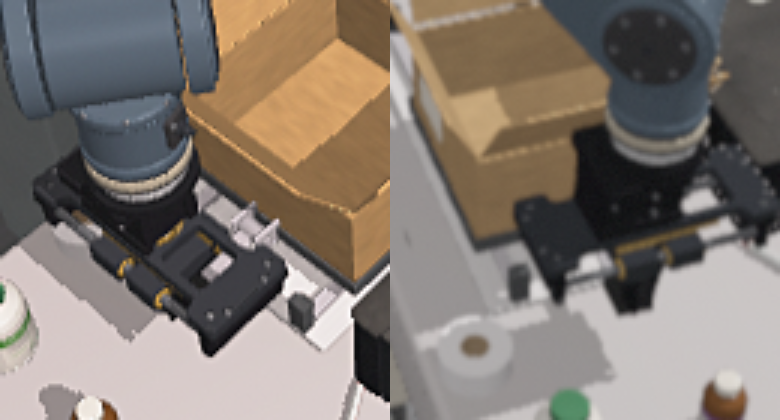

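Fingertips bottomed out at z≈0.0445, which matches the predicted locked height, so the pedal is down. Next I'll rise and look at the two near bottles with the wrist camera.

```bash
python3 -m inch '[{"dx":0,"dy":0,"dz":-10,"turn":0,"gripper":0},{"dx":0,"dy":0,"dz":-50,"turn":0,"gripper":0},{"dx":0,"dy":0,"dz":-95,"turn":0,"gripper":0},{"dx":0,"dy":0,"dz":-140,"turn":0,"gripper":0},{"dx":0,"dy":0,"dz":-180,"turn":0,"gripper":0},{"dx":-30,"dy":-20,"dz":-200,"turn":0,"gripper":60},{"dx":-64,"dy":-39,"dz":-200,"turn":0,"gripper":60},{"dx":-64,"dy":-39,"dz":-200,"turn":0,"gripper":60},{"dx":-64,"dy":-39,"dz":-200,"turn":0,"gripper":60},{"dx":-64,"dy":-39,"dz":-200,"turn":0,"gripper":60}]'; python3 - <<'E'
from h import *
K,W=wcam("wrist");im=snap("wrist","w1")
for q in("bottle_0","bottle_2","pedal_pad","label_roll"):
    for r in recognise("wrist",q)[:5]:
        e=r["extent"];print(q,np.round(e),round(r["score"],2),ray(e[0],e[1],.04,K,W).round(3))
E
```

```text
time_s: 6.75
position: [0.5101, -0.338, 0.2493]
tcp_rot: [[-0.007, 1.0, -0.002], [1.0, 0.007, 0.003], [0.003, -0.002, -1.0]]
force: [0.2, -0.2, -0.3]
opening: 0.376
bottle_0 [233. 212.  45.  54.] 0.94 [ 0.453 -0.372  0.04 ]
bottle_0 [331. 216.  35.  34.] 0.79 [ 0.57  -0.376  0.04 ]
bottle_2 [233. 212.  45.  54.] 0.94 [ 0.453 -0.372  0.04 ]
bottle_2 [331. 216.  35.  34.] 0.79 [ 0.57  -0.376  0.04 ]
pedal_pad [316.  86.  29.  93.] 0.8 [ 0.546 -0.231  0.04 ]
pedal_pad [233. 214.  51.  51.] 0.53 [ 0.453 -0.374  0.04 ]
label_roll [202. 112.  60.  54.] 0.76 [ 0.423 -0.259  0.04 ]
```

View pics/w1.png

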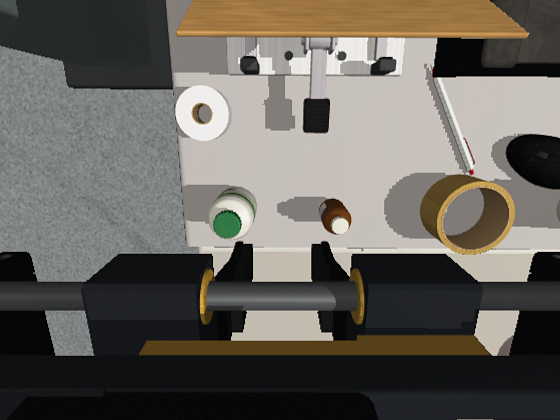

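The picture shows the green cap at (227,224), the small bottle's white cap at (341,226), the pedal flat at (316,115), and the roll at (203,113).

```bash
python3 - <<'E'
from h import *
K,W=wcam("wrist")
print(ray(227,224,.082,K,W).round(4),ray(341,226,.064,K,W).round(4), ray(316,115,.045,K,W).round(4))
im=cv2.imread("pics/w1.png");h=cv2.cvtColor(im,cv2.COLOR_BGR2HSV)
m=cv2.inRange(h,(60,100,40),(90,255,255));m[:, :190]=0;m[:,270:]=0
v,u=np.nonzero(m);print(u.mean(),v.mean(),len(u))
E
```

```text
[ 0.4534 -0.3733  0.082 ] [ 0.5782 -0.3809  0.064 ] [ 0.5475 -0.2613  0.045 ]
226.97274275979558 223.98807495741056 587
```

```bash
python3 -m inch '[{"dx":-20,"dy":-30,"dz":20,"turn":0,"gripper":65},{"dx":-36,"dy":-57,"dz":50,"turn":0,"gripper":65},{"dx":-36,"dy":-57,"dz":90,"turn":0,"gripper":65},{"dx":-36,"dy":-57,"dz":125,"turn":0,"gripper":65},{"dx":-36,"dy":-57,"dz":150,"turn":0,"gripper":65},{"dx":-36,"dy":-57,"dz":168,"turn":0,"gripper":65},{"dx":-36,"dy":-57,"dz":178,"turn":0,"gripper":65},{"dx":-36,"dy":-57,"dz":178,"turn":0,"gripper":65}]' && python3 -m inch '[{"dx":0,"dy":0,"dz":0,"turn":0,"gripper":20},{"dx":0,"dy":0,"dz":0,"turn":0,"gripper":20},{"dx":0,"dy":0,"dz":0,"turn":0,"gripper":20},{"dx":0,"dy":0,"dz":0,"turn":0,"gripper":20},{"dx":0,"dy":0,"dz":0,"turn":0,"gripper":20},{"dx":0,"dy":0,"dz":0,"turn":0,"gripper":20}]'
```

```text
time_s: 7.8
position: [0.4534, -0.375, 0.0713]
tcp_rot: [[-0.007, 1.0, -0.002], [1.0, 0.008, 0.002], [0.002, -0.002, -1.0]]
force: [-0.5, -0.1, 0.3]
opening: 0.648
time_s: 8.4
position: [0.4536, -0.3765, 0.0767]
tcp_rot: [[-0.008, 1.0, 0.001], [1.0, 0.008, -0.002], [-0.002, 0.001, -1.0]]
force: [-5.0, 3.3, 18.8]
opening: 0.337
```

```bash
python3 -m inch '[{"dx":0,"dy":0,"dz":-30,"turn":0,"gripper":20},{"dx":0,"dy":0,"dz":-70,"turn":0,"gripper":20},{"dx":0,"dy":0,"dz":-115,"turn":0,"gripper":20},{"dx":0,"dy":0,"dz":-160,"turn":0,"gripper":20},{"dx":0,"dy":0,"dz":-205,"turn":0,"gripper":20},{"dx":0,"dy":0,"dz":-240,"turn":0,"gripper":20},{"dx":20,"dy":30,"dz":-250,"turn":0,"gripper":20},{"dx":50,"dy":60,"dz":-250,"turn":0,"gripper":20},{"dx":85,"dy":94,"dz":-250,"turn":0,"gripper":20},{"dx":125,"dy":94,"dz":-250,"turn":0,"gripper":20},{"dx":165,"dy":94,"dz":-250,"turn":0,"gripper":20},{"dx":205,"dy":94,"dz":-250,"turn":0,"gripper":20}]' && python3 -m inch '[{"dx":40,"dy":0,"dz":0,"turn":0,"gripper":20},{"dx":80,"dy":0,"dz":0,"turn":0,"gripper":20},{"dx":115,"dy":0,"dz":0,"turn":0,"gripper":20},{"dx":135,"dy":0,"dz":0,"turn":0,"gripper":20},{"dx":135,"dy":0,"dz":0,"turn":0,"gripper":20},{"dx":135,"dy":0,"dz":30,"turn":0,"gripper":20},{"dx":135,"dy":0,"dz":60,"turn":0,"gripper":20}]'
```

```text
time_s: 9.6
position: [0.5462, -0.1684, 0.3227]
tcp_rot: [[-0.007, 1.0, 0.001], [1.0, 0.007, 0.0], [0.0, 0.001, -1.0]]
force: [0.3, 0.5, -1.2]
opening: 0.319
time_s: 10.3
position: [0.5464, -0.036, 0.2633]
tcp_rot: [[-0.007, 1.0, 0.005], [1.0, 0.007, -0.002], [-0.002, 0.005, -1.0]]
force: [0.6, 0.2, -1.4]
opening: 0.323
```

```bash
python3 -m inch '[{"dx":2,"dy":0,"dz":30,"turn":0,"gripper":20},{"dx":2,"dy":0,"dz":60,"turn":0,"gripper":20},{"dx":2,"dy":0,"dz":90,"turn":0,"gripper":20},{"dx":2,"dy":0,"dz":110,"turn":0,"gripper":20},{"dx":2,"dy":0,"dz":120,"turn":0,"gripper":20},{"dx":2,"dy":0,"dz":126,"turn":0,"gripper":20},{"dx":2,"dy":0,"dz":131,"turn":0,"gripper":20},{"dx":2,"dy":0,"dz":131,"turn":0,"gripper":20}]' && python3 -m inch '[{"dx":0,"dy":0,"dz":3,"turn":0,"gripper":20},{"dx":0,"dy":0,"dz":6,"turn":0,"gripper":20},{"dx":0,"dy":0,"dz":6,"turn":0,"gripper":20}]'
```

```text
time_s: 11.1
position: [0.5457, -0.0335, 0.1318]
tcp_rot: [[-0.007, 1.0, 0.001], [1.0, 0.007, -0.0], [-0.0, 0.001, -1.0]]
force: [-0.1, -0.6, -1.3]
opening: 0.326
time_s: 11.4
position: [0.5453, -0.0332, 0.1256]
tcp_rot: [[-0.007, 1.0, 0.0], [1.0, 0.007, -0.0], [-0.0, 0.0, -1.0]]
force: [-0.0, 0.4, -1.1]
opening: 0.325
```

```bash
python3 -m inch '[{"dx":0,"dy":0,"dz":2,"turn":0,"gripper":20},{"dx":0,"dy":0,"dz":2,"turn":0,"gripper":20},{"dx":0,"dy":0,"dz":3,"turn":0,"gripper":20},{"dx":0,"dy":0,"dz":3,"turn":0,"gripper":20}]'&& python3 -m inch '[{"dx":0,"dy":0,"dz":1,"turn":0,"gripper":20},{"dx":0,"dy":0,"dz":2,"turn":0,"gripper":20},{"dx":0,"dy":0,"dz":2,"turn":0,"gripper":20}]'
```

```text
time_s: 11.8
position: [0.5454, -0.0334, 0.1233]
tcp_rot: [[-0.007, 1.0, 0.0], [1.0, 0.007, -0.0], [-0.0, 0.0, -1.0]]
force: [-1.2, 0.1, 4.4]
opening: 0.321
time_s: 12.1
position: [0.5454, -0.0336, 0.1232]
tcp_rot: [[-0.008, 1.0, 0.001], [1.0, 0.008, -0.001], [-0.001, 0.001, -1.0]]
force: [-4.4, -1.3, 16.9]
opening: 0.32
```

```bash
python3 -m inch '[{"dx":0,"dy":0,"dz":-3,"turn":0,"gripper":20},{"dx":0,"dy":0,"dz":-3,"turn":0,"gripper":65},{"dx":0,"dy":0,"dz":-3,"turn":0,"gripper":65},{"dx":0,"dy":0,"dz":-3,"turn":0,"gripper":65},{"dx":0,"dy":0,"dz":-15,"turn":0,"gripper":65},{"dx":0,"dy":0,"dz":-40,"turn":0,"gripper":65},{"dx":0,"dy":0,"dz":-80,"turn":0,"gripper":55},{"dx":0,"dy":0,"dz":-120,"turn":0,"gripper":55},{"dx":0,"dy":0,"dz":-160,"turn":0,"gripper":55},{"dx":-20,"dy":0,"dz":-180,"turn":0,"gripper":55},{"dx":-60,"dy":5,"dz":-180,"turn":0,"gripper":55},{"dx":-100,"dy":10,"dz":-180,"turn":0,"gripper":55}]' && python3 -m inch '[{"dx":-45,"dy":5,"dz":0,"turn":0,"gripper":55},{"dx":-90,"dy":10,"dz":0,"turn":0,"gripper":55},{"dx":-135,"dy":14,"dz":0,"turn":0,"gripper":55},{"dx":-170,"dy":18,"dz":30,"turn":0,"gripper":55},{"dx":-200,"dy":18,"dz":60,"turn":0,"gripper":55},{"dx":-208,"dy":18,"dz":60,"turn":0,"gripper":55},{"dx":-208,"dy":18,"dz":60,"turn":0,"gripper":55}]'; python3 - <<'E'
from h import *
K,W=wcam("wrist");im=snap("wrist","w2")
for q in("bottle_2",):
    for r in recognise("wrist",q)[:5]:
        e=r["extent"];print(q,np.round(e),round(r["score"],2),ray(e[0],e[1],.035,K,W).round(3))
v,u=np.nonzero(im[:,:,:].min(2)>170)
snap("scene","sc2")
for r in recognise("scene","bottle_0")[:6]: print(np.round(r["extent"]),round(r["score"],2))
E
```

```text
time_s: 13.3
position: [0.5565, -0.1337, 0.3029]
tcp_rot: [[-0.009, 1.0, 0.003], [1.0, 0.009, -0.001], [-0.001, 0.003, -1.0]]
force: [0.6, 0.1, -0.3]
opening: 0.55
time_s: 14.0
position: [0.575, -0.342, 0.2402]
tcp_rot: [[-0.005, 1.0, -0.001], [1.0, 0.005, 0.001], [0.001, -0.001, -1.0]]
force: [1.2, -0.7, 0.1]
opening: 0.551
bottle_2 [280. 215.  32.  36.] 0.93 [ 0.574 -0.378  0.035]
[328. 137.  17.  28.] 0.74
[174. 331.  18.  20.] 0.73
[318. 156.  18.  31.] 0.66
[269. 219.  24.  34.] 0.64
```

View pics/w2.png

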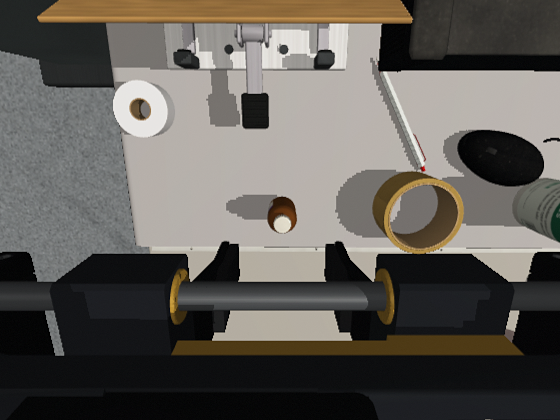

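View pics/sc2.png

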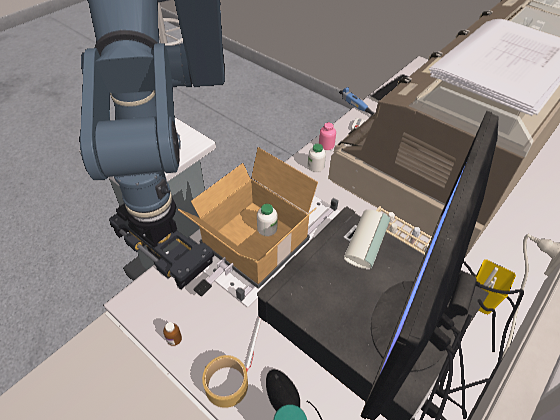

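The scene picture shows the first bottle upright in the carton at (267,219) and the far white one still at (318,156). In the wrist view the small bottle's cap is at (283,225).

```bash
python3 - <<'E'
from h import *
K,W=wcam("wrist")
print(ray(283,225,.064,K,W).round(4),read_state()["position"])
K,W=wcam("scene");T=np.linalg.inv(Tc(.5459,-.0861,.0065));p=ray(267.5,211,.128,K,W);print(p.round(3),(T@[*p,1]).round(3))
E
```

```text
[ 0.579  -0.3793  0.064 ] [ 0.57633074 -0.33985159  0.24265281]
[ 0.555 -0.039  0.128] [0.009 0.047 0.086 1.   ]
```

```bash
python3 -m inch '[{"dx":-20,"dy":2,"dz":30,"turn":0,"gripper":55},{"dx":-39,"dy":2,"dz":70,"turn":0,"gripper":55},{"dx":-39,"dy":2,"dz":110,"turn":0,"gripper":55},{"dx":-39,"dy":2,"dz":145,"turn":0,"gripper":55},{"dx":-39,"dy":2,"dz":168,"turn":0,"gripper":55},{"dx":-39,"dy":2,"dz":178,"turn":0,"gripper":55},{"dx":-39,"dy":2,"dz":178,"turn":0,"gripper":55},{"dx":-39,"dy":2,"dz":178,"turn":0,"gripper":55}]'
```

```text
time_s: 15.0
position: [0.579, -0.3803, 0.0645]
tcp_rot: [[-0.008, 1.0, 0.002], [1.0, 0.008, -0.002], [-0.002, 0.002, -1.0]]
force: [0.2, 0.6, -0.3]
opening: 0.547
```

```bash
python3 -m inch '[{"dx":1,"dy":0,"dz":3,"turn":0,"gripper":40},{"dx":1,"dy":0,"dz":3,"turn":0,"gripper":10},{"dx":1,"dy":0,"dz":3,"turn":0,"gripper":10},{"dx":1,"dy":0,"dz":3,"turn":0,"gripper":10},{"dx":1,"dy":0,"dz":3,"turn":0,"gripper":10},{"dx":1,"dy":0,"dz":3,"turn":0,"gripper":10},{"dx":1,"dy":0,"dz":3,"turn":0,"gripper":10}]'
```

```text
time_s: 15.7
position: [0.5764, -0.3796, 0.0618]
tcp_rot: [[-0.007, 1.0, -0.002], [1.0, 0.007, -0.001], [-0.001, -0.002, -1.0]]
force: [-4.7, 1.4, 10.7]
opening: 0.216
```

```bash
python3 -m inch '[{"dx":0,"dy":0,"dz":-30,"turn":0,"gripper":10},{"dx":0,"dy":0,"dz":-70,"turn":0,"gripper":10},{"dx":0,"dy":0,"dz":-115,"turn":0,"gripper":10},{"dx":0,"dy":0,"dz":-160,"turn":0,"gripper":10},{"dx":0,"dy":0,"dz":-205,"turn":0,"gripper":10},{"dx":15,"dy":-5,"dz":-240,"turn":0,"gripper":10},{"dx":55,"dy":-15,"dz":-250,"turn":0,"gripper":10},{"dx":100,"dy":-20,"dz":-250,"turn":0,"gripper":10},{"dx":145,"dy":-25,"dz":-250,"turn":0,"gripper":10},{"dx":190,"dy":-29,"dz":-250,"turn":0,"gripper":10},{"dx":235,"dy":-29,"dz":-250,"turn":0,"gripper":10},{"dx":270,"dy":-29,"dz":-250,"turn":0,"gripper":10}]' && python3 -m inch '[{"dx":21,"dy":0,"dz":0,"turn":0,"gripper":10},{"dx":21,"dy":0,"dz":0,"turn":0,"gripper":10},{"dx":21,"dy":0,"dz":20,"turn":0,"gripper":10},{"dx":21,"dy":0,"dz":50,"turn":0,"gripper":10},{"dx":21,"dy":0,"dz":80,"turn":0,"gripper":10},{"dx":21,"dy":0,"dz":110,"turn":0,"gripper":10},{"dx":21,"dy":0,"dz":110,"turn":0,"gripper":10}]'
```

```text
time_s: 16.9
position: [0.546, -0.1066, 0.3097]
tcp_rot: [[-0.008, 1.0, -0.0], [1.0, 0.008, 0.001], [0.001, -0.0, -1.0]]
force: [1.1, -0.1, -0.8]
opening: 0.21
time_s: 17.6
position: [0.5438, -0.0883, 0.1958]
tcp_rot: [[-0.006, 1.0, -0.009], [1.0, 0.006, 0.003], [0.003, -0.009, -1.0]]
force: [-0.2, 0.8, -1.0]
opening: 0.212
```

```bash
python3 -m inch '[{"dx":0,"dy":0,"dz":30,"turn":0,"gripper":10},{"dx":0,"dy":0,"dz":60,"turn":0,"gripper":10},{"dx":0,"dy":0,"dz":75,"turn":0,"gripper":10},{"dx":0,"dy":0,"dz":84,"turn":0,"gripper":10},{"dx":0,"dy":0,"dz":87,"turn":0,"gripper":10},{"dx":0,"dy":0,"dz":87,"turn":0,"gripper":10}]' && python3 -m inch '[{"dx":0,"dy":0,"dz":2,"turn":0,"gripper":10},{"dx":0,"dy":0,"dz":3,"turn":0,"gripper":10},{"dx":0,"dy":0,"dz":3,"turn":0,"gripper":10}]'
```

```text
time_s: 18.2
position: [0.5475, -0.0888, 0.1133]
tcp_rot: [[-0.007, 1.0, 0.001], [1.0, 0.007, -0.001], [-0.001, 0.001, -1.0]]
force: [0.3, -0.9, -0.1]
opening: 0.207
time_s: 18.5
position: [0.5469, -0.0883, 0.1101]
tcp_rot: [[-0.007, 1.0, 0.001], [1.0, 0.007, -0.0], [-0.0, 0.001, -1.0]]
force: [0.1, -1.4, -1.0]
opening: 0.209
```

```bash
python3 -m inch '[{"dx":0,"dy":0,"dz":2,"turn":0,"gripper":10},{"dx":0,"dy":0,"dz":3,"turn":0,"gripper":10},{"dx":0,"dy":0,"dz":3,"turn":0,"gripper":10}]'
```

```text
time_s: 18.8
position: [0.5472, -0.0883, 0.1079]
tcp_rot: [[-0.007, 1.0, 0.001], [1.0, 0.007, -0.0], [-0.0, 0.001, -1.0]]
force: [-1.7, 0.4, 8.4]
opening: 0.206
```

```bash
python3 -m inch '[{"dx":0,"dy":0,"dz":-2,"turn":0,"gripper":10},{"dx":0,"dy":0,"dz":-2,"turn":0,"gripper":55},{"dx":0,"dy":0,"dz":-2,"turn":0,"gripper":55},{"dx":0,"dy":0,"dz":-2,"turn":0,"gripper":55},{"dx":0,"dy":0,"dz":-15,"turn":0,"gripper":55},{"dx":0,"dy":0,"dz":-40,"turn":0,"gripper":55},{"dx":0,"dy":0,"dz":-80,"turn":0,"gripper":65},{"dx":0,"dy":0,"dz":-125,"turn":0,"gripper":65},{"dx":0,"dy":0,"dz":-170,"turn":0,"gripper":65},{"dx":20,"dy":-4,"dz":-195,"turn":0,"gripper":65},{"dx":60,"dy":-10,"dz":-195,"turn":0,"gripper":65},{"dx":100,"dy":-18,"dz":-195,"turn":0,"gripper":65}]' && python3 -m inch '[{"dx":45,"dy":-10,"dz":0,"turn":0,"gripper":65},{"dx":90,"dy":-20,"dz":0,"turn":0,"gripper":65},{"dx":135,"dy":-30,"dz":0,"turn":0,"gripper":65},{"dx":180,"dy":-40,"dz":0,"turn":0,"gripper":65},{"dx":225,"dy":-46,"dz":20,"turn":0,"gripper":65},{"dx":265,"dy":-52,"dz":40,"turn":0,"gripper":65},{"dx":300,"dy":-56,"dz":55,"turn":0,"gripper":65},{"dx":304,"dy":-56,"dz":55,"turn":0,"gripper":65},{"dx":304,"dy":-56,"dz":55,"turn":0,"gripper":65}]'; python3 - <<'E'
from h import *
K,W=wcam("wrist");im=snap("wrist","w3")
for r in recognise("wrist","bottle_0")[:5]:
        e=r["extent"];print(np.round(e),round(r["score"],2),ray(e[0],e[1],.04,K,W).round(3))
h=cv2.cvtColor(im,cv2.COLOR_RGB2HSV)
m=cv2.inRange(h,(60,100,40),(90,255,255))
n,l,s,c=cv2.connectedComponentsWithStats(m)
for i in range(1,n):
    if s[i,4]>100: print(s[i],c[i].round(1),ray(*c[i],.082,K,W).round(4))
snap("scene","sc3");snap("side","si3");print(read_state()["position"])
for r in recognise("side","bottle_0")[:6]: print(np.round(r["extent"]),round(r["score"],2))
E
```

```text
time_s: 20.0
position: [0.5286, 0.012, 0.3039]
tcp_rot: [[-0.005, 1.0, 0.004], [1.0, 0.005, -0.001], [-0.001, 0.004, -1.0]]
force: [0.1, 0.8, -0.8]
opening: 0.654
time_s: 20.9
position: [0.4695, 0.3159, 0.2468]
tcp_rot: [[-0.009, 1.0, -0.0], [1.0, 0.009, -0.001], [-0.001, -0.0, -1.0]]
force: [0.3, -0.0, 0.0]
opening: 0.654
[282. 213.  45.  58.] 0.91 [0.471 0.281 0.04 ]
[248. 123.  48.  56.] 0.71 [0.433 0.384 0.04 ]
[268 211  27  27 578] [281.4 224.2] [0.47   0.2825 0.082 ]
[0.47061936 0.31410622 0.24755717]
[241. 175.  22.  28.] 0.76
[295. 218.  24.  31.] 0.73
[224. 163.  17.  23.] 0.53
```

View pics/w3.png

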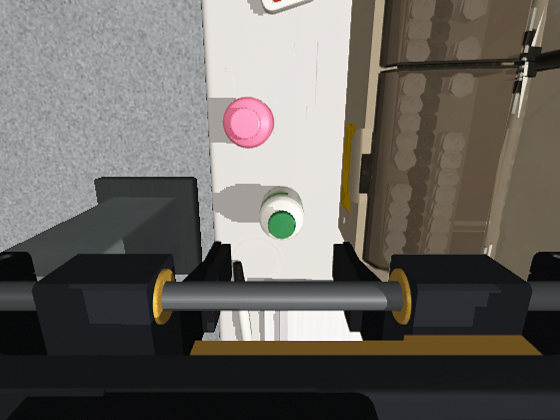

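The picture shows the green-capped bottle at (282,224), which is the one meant. The pink look-alike is at (248,122) and stays. A tall machine is close on the right, so I'll turn the gripper to close along y before descending.

```bash
python3 -m inch '[{"dx":-15,"dy":-20,"dz":0,"turn":-0.05,"gripper":65},{"dx":-31,"dy":-40,"dz":0,"turn":-0.18,"gripper":65},{"dx":-31,"dy":-40,"dz":0,"turn":-0.32,"gripper":65},{"dx":-31,"dy":-40,"dz":0,"turn":-0.46,"gripper":65},{"dx":-31,"dy":-40,"dz":0,"turn":-0.6,"gripper":65},{"dx":-31,"dy":-40,"dz":0,"turn":-0.74,"gripper":65},{"dx":-31,"dy":-40,"dz":0,"turn":-0.88,"gripper":65},{"dx":-31,"dy":-40,"dz":0,"turn":-1.02,"gripper":65},{"dx":-31,"dy":-40,"dz":0,"turn":-1.16,"gripper":65},{"dx":-31,"dy":-40,"dz":0,"turn":-1.3,"gripper":65},{"dx":-31,"dy":-20,"dz":0,"turn":-1.44,"gripper":65},{"dx":-31,"dy":0,"dz":0,"turn":-1.563,"gripper":65}]' && python3 -m inch '[{"dx":0,"dy":0,"dz":20,"turn":0,"gripper":65},{"dx":0,"dy":0,"dz":60,"turn":0,"gripper":65},{"dx":0,"dy":0,"dz":90,"turn":0,"gripper":65},{"dx":0,"dy":0,"dz":90,"turn":0,"gripper":65}]'
```

```text
time_s: 22.35
position: [0.4707, 0.2833, 0.2474]
tcp_rot: [[-1.0, -0.003, 0.001], [-0.003, 1.0, 0.0], [-0.001, 0.0, -1.0]]
force: [0.5, 0.7, -0.1]
opening: 0.65
time_s: 22.75
position: [0.4677, 0.2822, 0.1535]
tcp_rot: [[-1.0, 0.003, -0.008], [0.003, 1.0, -0.003], [0.008, -0.003, -1.0]]
force: [-0.2, -0.3, 1.5]
opening: 0.653
```

```bash
python3 -m inch '[{"dx":0,"dy":0,"dz":30,"turn":0,"gripper":65},{"dx":0,"dy":0,"dz":60,"turn":0,"gripper":65},{"dx":0,"dy":0,"dz":76,"turn":0,"gripper":65},{"dx":0,"dy":0,"dz":82,"turn":0,"gripper":65},{"dx":0,"dy":0,"dz":82,"turn":0,"gripper":65}]' && python3 -m inch '[{"dx":0,"dy":0,"dz":0,"turn":0,"gripper":40},{"dx":0,"dy":0,"dz":0,"turn":0,"gripper":20},{"dx":0,"dy":0,"dz":0,"turn":0,"gripper":20},{"dx":0,"dy":0,"dz":0,"turn":0,"gripper":20},{"dx":0,"dy":0,"dz":0,"turn":0,"gripper":20},{"dx":0,"dy":0,"dz":0,"turn":0,"gripper":20}]'
```

```text
time_s: 23.25
position: [0.4709, 0.2841, 0.0753]
tcp_rot: [[-1.0, 0.001, 0.001], [0.001, 1.0, 0.0], [-0.001, 0.0, -1.0]]
force: [0.2, -0.6, 0.3]
opening: 0.646
time_s: 23.85
position: [0.471, 0.2823, 0.0771]
tcp_rot: [[-1.0, -0.002, 0.002], [-0.002, 1.0, -0.003], [-0.002, -0.003, -1.0]]
force: [-1.1, -7.9, 14.5]
opening: 0.331
```

```bash
python3 -m inch '[{"dx":0,"dy":0,"dz":-30,"turn":0,"gripper":20},{"dx":0,"dy":0,"dz":-75,"turn":0,"gripper":20},{"dx":0,"dy":0,"dz":-120,"turn":0,"gripper":20},{"dx":0,"dy":0,"dz":-165,"turn":0,"gripper":20},{"dx":0,"dy":0,"dz":-210,"turn":0,"gripper":20},{"dx":0,"dy":-15,"dz":-245,"turn":0,"gripper":20},{"dx":0,"dy":-50,"dz":-257,"turn":0.1,"gripper":20},{"dx":-5,"dy":-95,"dz":-257,"turn":0.24,"gripper":20},{"dx":-10,"dy":-140,"dz":-257,"turn":0.38,"gripper":20},{"dx":-20,"dy":-185,"dz":-257,"turn":0.52,"gripper":20},{"dx":-30,"dy":-230,"dz":-257,"turn":0.66,"gripper":20},{"dx":-40,"dy":-270,"dz":-257,"turn":0.8,"gripper":20}]'; python3 -c "
from h import *
s=read_state();R=s['tcp_rot'];R=np.array(R);p=np.array(s['position']);d=np.array([.5465,-.143,p[2]])-p
print((R.T@d*1000).round(1), np.arctan2(R[1,1],R[0,1]))"
```

```text
time_s: 25.05
position: [0.5094, 0.0123, 0.3317]
tcp_rot: [[-0.692, 0.722, -0.0], [0.722, 0.692, -0.0], [-0.0, -0.0, -1.0]]
force: [0.6, 0.8, -1.4]
opening: 0.326
[-137.9  -80.6    0. ] 0.7637937507227628
```

```bash
python3 -m inch '[{"dx":-35,"dy":-20,"dz":0,"turn":0.14,"gripper":20},{"dx":-70,"dy":-40,"dz":0,"turn":0.28,"gripper":20},{"dx":-105,"dy":-61,"dz":0,"turn":0.42,"gripper":20},{"dx":-130,"dy":-75,"dz":0,"turn":0.56,"gripper":20},{"dx":-138,"dy":-81,"dz":0,"turn":0.7,"gripper":20},{"dx":-138,"dy":-81,"dz":0,"turn":0.757,"gripper":20},{"dx":-138,"dy":-81,"dz":0,"turn":0.757,"gripper":20},{"dx":-138,"dy":-81,"dz":40,"turn":0.757,"gripper":20},{"dx":-138,"dy":-81,"dz":80,"turn":0.757,"gripper":20},{"dx":-138,"dy":-81,"dz":120,"turn":0.757,"gripper":20},{"dx":-138,"dy":-81,"dz":160,"turn":0.757,"gripper":20},{"dx":-138,"dy":-81,"dz":160,"turn":0.757,"gripper":20}]'; python3 -c "
from h import *
s=read_state();R=s['tcp_rot'];R=np.array(R);p=np.array(s['position']);d=np.array([.5465,-.143,.126])-p
print((R.T@d*1000).round(1), np.arctan2(R[1,1],R[0,1]))"
```

```text
time_s: 26.25
position: [0.5435, -0.1388, 0.1666]
tcp_rot: [[-0.015, 1.0, -0.012], [1.0, 0.015, 0.006], [0.006, -0.012, -1.0]]
force: [-1.2, -0.6, -0.7]
opening: 0.324
[-4.5  3.4 40.6] 0.014918534642280325
```

```bash
python3 -m inch '[{"dx":0,"dy":0,"dz":0,"turn":0,"gripper":20},{"dx":0,"dy":0,"dz":0,"turn":0,"gripper":20},{"dx":0,"dy":0,"dz":20,"turn":0,"gripper":20},{"dx":0,"dy":0,"dz":35,"turn":0,"gripper":20},{"dx":0,"dy":0,"dz":42,"turn":0,"gripper":20},{"dx":0,"dy":0,"dz":42,"turn":0,"gripper":20}]';python3 -m inch '[{"dx":0,"dy":0,"dz":2,"turn":0,"gripper":20},{"dx":0,"dy":0,"dz":3,"turn":0,"gripper":20},{"dx":0,"dy":0,"dz":3,"turn":0,"gripper":20}]'
```

```text
time_s: 26.85
position: [0.5483, -0.1415, 0.1305]
tcp_rot: [[-0.013, 1.0, 0.001], [1.0, 0.013, -0.001], [-0.001, 0.001, -1.0]]
force: [-0.7, 0.3, -2.1]
opening: 0.323
time_s: 27.15
position: [0.5482, -0.1414, 0.1272]
tcp_rot: [[-0.013, 1.0, 0.001], [1.0, 0.013, -0.001], [-0.001, 0.001, -1.0]]
force: [-0.3, 0.5, -1.8]
opening: 0.324
```

```bash
python3 -m inch '[{"dx":0,"dy":0,"dz":2,"turn":0,"gripper":20},{"dx":0,"dy":0,"dz":3,"turn":0,"gripper":20},{"dx":0,"dy":0,"dz":4,"turn":0,"gripper":20},{"dx":0,"dy":0,"dz":5,"turn":0,"gripper":20},{"dx":0,"dy":0,"dz":5,"turn":0,"gripper":20}]'
```

```text
time_s: 27.65
position: [0.548, -0.1419, 0.1232]
tcp_rot: [[-0.013, 1.0, 0.001], [1.0, 0.013, -0.001], [-0.001, 0.001, -1.0]]
force: [-2.3, -1.3, 9.4]
opening: 0.322
```

```bash
python3 -m inch '[{"dx":0,"dy":0,"dz":-4,"turn":0,"gripper":20},{"dx":0,"dy":0,"dz":-4,"turn":0,"gripper":60},{"dx":0,"dy":0,"dz":-4,"turn":0,"gripper":60},{"dx":0,"dy":0,"dz":-4,"turn":0,"gripper":60},{"dx":0,"dy":0,"dz":-15,"turn":0,"gripper":60},{"dx":0,"dy":0,"dz":-50,"turn":0,"gripper":60},{"dx":0,"dy":-20,"dz":-95,"turn":0,"gripper":0},{"dx":10,"dy":-60,"dz":-130,"turn":0,"gripper":0},{"dx":30,"dy":-100,"dz":-140,"turn":0,"gripper":0},{"dx":54,"dy":-145,"dz":-140,"turn":0,"gripper":0},{"dx":54,"dy":-145,"dz":-140,"turn":0,"gripper":0},{"dx":54,"dy":-145,"dz":-140,"turn":0,"gripper":0}]'; python3 - <<'E'
from h import *
a=snap("scene","sc4");b=snap("side","si4")
K,W=wcam("scene");
for n,p in(("device near",(352,262)),("box corner",(259,292)),("box edge",(348,210)),("monitor base",(375,270)),("monbl",(370,412))):print(n,[ray(*p,z,K,W).round(3)[:2] for z in(0.0,.08,.12)])
K,W=wcam("side")
for n,p in(("monitor foot left",(404,196)),("mon lower-left corner",(378,125)),("box near-left top",(350,232))):print(n,[ray(*p,z,K,W).round(3)[:2] for z in(0,.08,.12,.25)])
cv2.imwrite("pics/c4.png",np.hstack([cv2.resize(x,None,fx=2.2,fy=2.8) for x in(a[130:330,160:340],b[130:330,200:380])])[:,:,::-1])
E
```

```text
time_s: 28.85
position: [0.4012, -0.0885, 0.2624]
tcp_rot: [[-0.013, 1.0, 0.001], [1.0, 0.013, -0.001], [-0.001, 0.001, -1.0]]
force: [0.4, 0.2, 0.5]
opening: 0.136
device near [array([0.759, 0.057]), array([0.782, 0.004]), array([ 0.793, -0.023])]
box corner [array([ 0.638, -0.165]), array([ 0.671, -0.2  ]), array([ 0.688, -0.217])]
box edge [array([0.649, 0.197]), array([0.681, 0.132]), array([0.698, 0.099])]
monitor base [array([0.816, 0.075]), array([0.834, 0.02 ]), array([ 0.843, -0.007])]
monbl [array([ 0.993, -0.223]), array([ 0.996, -0.252]), array([ 0.997, -0.267])]
monitor foot left [array([0.946, 0.041]), array([ 0.877, -0.046]), array([ 0.843, -0.09 ]), array([ 0.732, -0.231])]
mon lower-left corner [array([1.096, 0.487]), array([1.014, 0.359]), array([0.973, 0.295]), array([0.839, 0.087])]
box near-left top [array([ 0.706, -0.058]), array([ 0.66 , -0.136]), array([ 0.637, -0.175]), array([ 0.561, -0.302])]
```

View pics/c4.png

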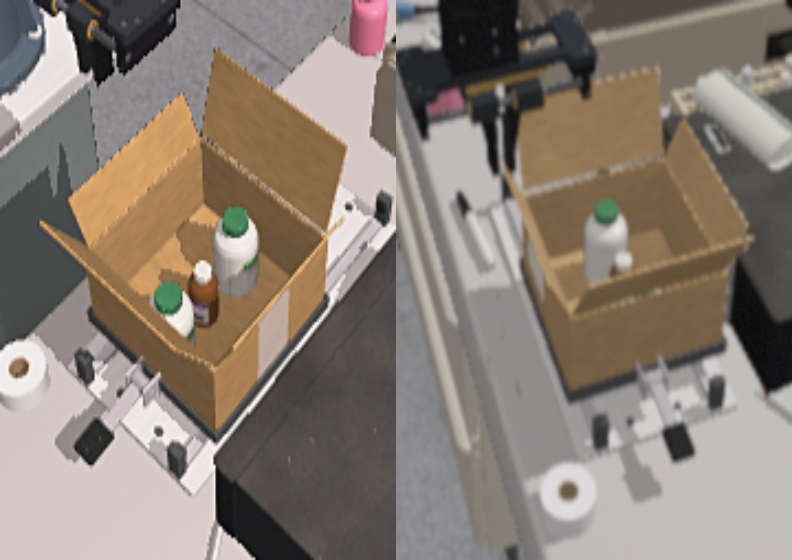

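Both views show all three bottles upright in the carton, caps at crop (236,220), (203,270) and (170,298), with the pedal still down. Next is the front flap.

```bash
python3 -m inch '[{"dx":0,"dy":0,"dz":40,"turn":0,"gripper":0},{"dx":0,"dy":0,"dz":75,"turn":0,"gripper":0},{"dx":0,"dy":0,"dz":91,"turn":0,"gripper":0},{"dx":0,"dy":10,"dz":91,"turn":0,"gripper":0},{"dx":0,"dy":25,"dz":91,"turn":0,"gripper":0},{"dx":0,"dy":40,"dz":91,"turn":0,"gripper":0},{"dx":0,"dy":55,"dz":91,"turn":0,"gripper":0},{"dx":0,"dy":68,"dz":91,"turn":0,"gripper":0}]' && python3 -m inch '[{"dx":0,"dy":8,"dz":2,"turn":0,"gripper":0},{"dx":0,"dy":10,"dz":8,"turn":0,"gripper":0},{"dx":0,"dy":10,"dz":14,"turn":0,"gripper":0},{"dx":0,"dy":10,"dz":19,"turn":0,"gripper":0},{"dx":0,"dy":10,"dz":22,"turn":0,"gripper":0},{"dx":0,"dy":10,"dz":22,"turn":0,"gripper":0}]'
```

```text
time_s: 29.75
position: [0.4735, -0.0892, 0.1716]
tcp_rot: [[-0.013, 1.0, 0.003], [1.0, 0.013, -0.001], [-0.001, 0.003, -1.0]]
force: [-0.1, -0.0, -0.4]
opening: 0.004
time_s: 30.35
position: [0.4794, -0.088, 0.1484]
tcp_rot: [[-0.013, 1.0, -0.001], [1.0, 0.013, 0.0], [0.0, -0.001, -1.0]]
force: [0.0, -0.9, 0.3]
opening: 0.008
```

```bash
python3 -m inch '[{"dx":0,"dy":0,"dz":2,"turn":0,"gripper":0},{"dx":0,"dy":0,"dz":2,"turn":0,"gripper":0},{"dx":0,"dy":0,"dz":2,"turn":0,"gripper":0}]' && python3 -m inch '[{"dx":0,"dy":0,"dz":-30,"turn":0,"gripper":0},{"dx":0,"dy":0,"dz":-70,"turn":0,"gripper":0},{"dx":0,"dy":20,"dz":-105,"turn":0,"gripper":0},{"dx":0,"dy":60,"dz":-115,"turn":0,"gripper":0},{"dx":0,"dy":100,"dz":-115,"turn":0,"gripper":0},{"dx":0,"dy":140,"dz":-115,"turn":0,"gripper":0},{"dx":0,"dy":180,"dz":-115,"turn":0,"gripper":0},{"dx":0,"dy":210,"dz":-115,"turn":0,"gripper":0},{"dx":0,"dy":223,"dz":-115,"turn":0,"gripper":0},{"dx":0,"dy":223,"dz":-115,"turn":0,"gripper":0}]'; python3 - <<'E'
from h import *
a=snap("scene","sc5");snap("side","si5")
E
```

```text
time_s: 30.65
position: [0.4795, -0.088, 0.1482]
tcp_rot: [[-0.013, 1.0, -0.0], [1.0, 0.013, -0.0], [-0.0, -0.0, -1.0]]
force: [-4.1, 0.0, 15.6]
opening: 0.003
time_s: 31.65
position: [0.7041, -0.0853, 0.2601]
tcp_rot: [[-0.013, 1.0, -0.001], [1.0, 0.013, 0.0], [0.0, -0.001, -1.0]]
force: [-0.2, -0.2, -0.1]
opening: 0.005
```

View pics/si5.png

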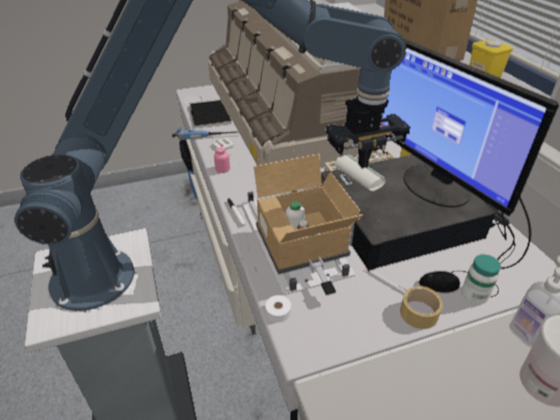

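The front flap is no longer standing; I felt firm contact at flap height with 15 N. Next is the rear flap, mirrored.

```bash
python3 -m inch '[{"dx":0,"dy":0,"dz":40,"turn":0,"gripper":0},{"dx":0,"dy":0,"dz":75,"turn":0,"gripper":0},{"dx":0,"dy":0,"dz":91,"turn":0,"gripper":0},{"dx":0,"dy":-15,"dz":91,"turn":0,"gripper":0},{"dx":0,"dy":-30,"dz":91,"turn":0,"gripper":0},{"dx":0,"dy":-45,"dz":91,"turn":0,"gripper":0},{"dx":0,"dy":-60,"dz":91,"turn":0,"gripper":0},{"dx":0,"dy":-72,"dz":91,"turn":0,"gripper":0},{"dx":0,"dy":-82,"dz":91,"turn":0,"gripper":0}]' && python3 -m inch '[{"dx":0,"dy":-8,"dz":2,"turn":0,"gripper":0},{"dx":0,"dy":-10,"dz":8,"turn":0,"gripper":0},{"dx":0,"dy":-10,"dz":14,"turn":0,"gripper":0},{"dx":0,"dy":-10,"dz":19,"turn":0,"gripper":0},{"dx":0,"dy":-10,"dz":22,"turn":0,"gripper":0},{"dx":0,"dy":-10,"dz":23,"turn":0,"gripper":0},{"dx":0,"dy":-10,"dz":23,"turn":0,"gripper":0}]'
```

```text
time_s: 32.65
position: [0.6192, -0.0863, 0.1711]
tcp_rot: [[-0.012, 1.0, -0.0], [1.0, 0.012, 0.0], [0.0, -0.0, -1.0]]
force: [0.5, 0.2, 0.1]
opening: 0.002
time_s: 33.35
position: [0.611, -0.0864, 0.1483]
tcp_rot: [[-0.013, 1.0, -0.001], [1.0, 0.013, -0.0], [-0.0, -0.001, -1.0]]
force: [-3.0, 0.1, 7.3]
opening: 0.009
```

```bash
python3 -m inch '[{"dx":0,"dy":0,"dz":-40,"turn":0,"gripper":0},{"dx":0,"dy":0,"dz":-85,"turn":0,"gripper":0},{"dx":0,"dy":-10,"dz":-125,"turn":0,"gripper":0},{"dx":35,"dy":-30,"dz":-130,"turn":0,"gripper":0},{"dx":75,"dy":-50,"dz":-130,"turn":0,"gripper":0},{"dx":115,"dy":-64,"dz":-130,"turn":0,"gripper":0},{"dx":150,"dy":-64,"dz":-130,"turn":0,"gripper":0},{"dx":162,"dy":-64,"dz":-130,"turn":0,"gripper":0},{"dx":162,"dy":-64,"dz":-90,"turn":0,"gripper":0},{"dx":162,"dy":-64,"dz":-54,"turn":0,"gripper":0},{"dx":162,"dy":-64,"dz":-54,"turn":0,"gripper":0}]' && python3 -m inch '[{"dx":-15,"dy":0,"dz":0,"turn":0,"gripper":0},{"dx":-30,"dy":0,"dz":0,"turn":0,"gripper":0},{"dx":-45,"dy":0,"dz":0,"turn":0,"gripper":0},{"dx":-60,"dy":0,"dz":0,"turn":0,"gripper":0},{"dx":-75,"dy":0,"dz":0,"turn":0,"gripper":0},{"dx":-90,"dy":0,"dz":0,"turn":0,"gripper":0},{"dx":-103,"dy":0,"dz":0,"turn":0,"gripper":0},{"dx":-108,"dy":0,"dz":10,"turn":0,"gripper":0},{"dx":-112,"dy":0,"dz":20,"turn":0,"gripper":0},{"dx":-114,"dy":0,"dz":30,"turn":0,"gripper":0},{"dx":-114,"dy":0,"dz":40,"turn":0,"gripper":0},{"dx":-114,"dy":0,"dz":45,"turn":0,"gripper":0}]'
```

```text
time_s: 34.45
position: [0.5418, 0.0746, 0.197]
tcp_rot: [[-0.013, 1.0, -0.011], [1.0, 0.013, 0.0], [0.0, -0.011, -1.0]]
force: [-0.3, 0.5, 0.7]
opening: 0.005
time_s: 35.65
position: [0.5455, -0.0386, 0.1548]
tcp_rot: [[-0.014, 1.0, -0.003], [1.0, 0.014, 0.001], [0.001, -0.003, -1.0]]
force: [0.2, 0.3, -0.1]
opening: 0.003
```

```bash
python3 -m inch '[{"dx":0,"dy":0,"dz":2,"turn":0,"gripper":0},{"dx":0,"dy":0,"dz":4,"turn":0,"gripper":0},{"dx":0,"dy":0,"dz":6,"turn":0,"gripper":0},{"dx":0,"dy":0,"dz":6,"turn":0,"gripper":0}]'; python3 - <<'E'
from h import *
a=snap("scene","sc6");b=snap("side","si6")
cv2.imwrite("pics/c6.png",np.hstack([cv2.resize(x,None,fx=2.2,fy=2.8) for x in(a[130:330,160:340],b[130:330,200:380])])[:,:,::-1])
E
```

```text
time_s: 36.05
position: [0.5464, -0.0388, 0.1523]
tcp_rot: [[-0.013, 1.0, 0.001], [1.0, 0.013, 0.0], [0.0, 0.001, -1.0]]
force: [-3.3, 1.1, 9.4]
opening: 0.001
```

View pics/c6.png

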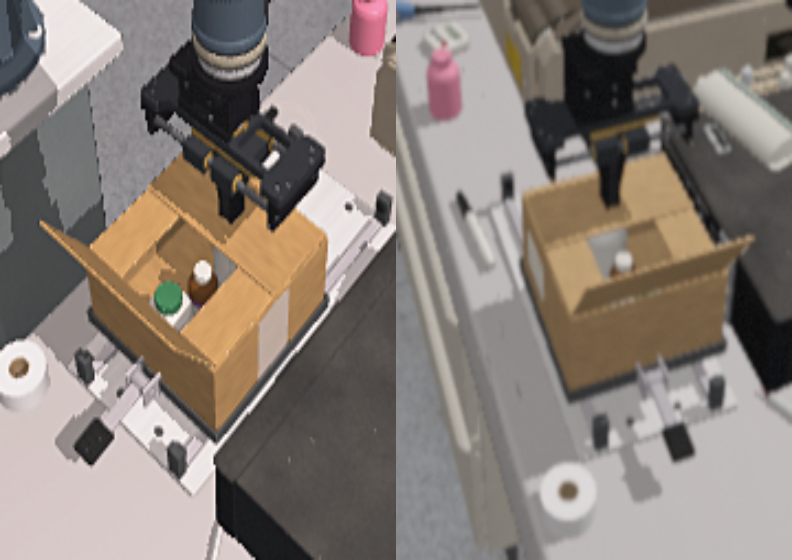

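Both short flaps and the left flap lie flat. Only the right flap, at crop (130,300), still stands. Next is the right flap.

```bash
python3 -m inch '[{"dx":0,"dy":0,"dz":-40,"turn":0,"gripper":0},{"dx":0,"dy":0,"dz":-85,"turn":0,"gripper":0},{"dx":-10,"dy":0,"dz":-120,"turn":0,"gripper":0},{"dx":-50,"dy":0,"dz":-125,"turn":0,"gripper":0},{"dx":-95,"dy":-1,"dz":-125,"turn":0,"gripper":0},{"dx":-140,"dy":-2,"dz":-125,"turn":0,"gripper":0},{"dx":-185,"dy":-2,"dz":-125,"turn":0,"gripper":0},{"dx":-225,"dy":-3,"dz":-125,"turn":0,"gripper":0},{"dx":-252,"dy":-3,"dz":-125,"turn":0,"gripper":0},{"dx":-252,"dy":-3,"dz":-100,"turn":0,"gripper":0},{"dx":-252,"dy":-3,"dz":-60,"turn":0,"gripper":0},{"dx":-252,"dy":-3,"dz":-43,"turn":0,"gripper":0}]' && python3 -m inch '[{"dx":0,"dy":0,"dz":0,"turn":0,"gripper":0},{"dx":20,"dy":0,"dz":0,"turn":0,"gripper":0},{"dx":40,"dy":0,"dz":0,"turn":0,"gripper":0},{"dx":60,"dy":0,"dz":0,"turn":0,"gripper":0},{"dx":80,"dy":0,"dz":0,"turn":0,"gripper":0},{"dx":100,"dy":0,"dz":0,"turn":0,"gripper":0},{"dx":120,"dy":0,"dz":0,"turn":0,"gripper":0},{"dx":136,"dy":0,"dz":0,"turn":0,"gripper":0},{"dx":148,"dy":0,"dz":5,"turn":0,"gripper":0},{"dx":156,"dy":0,"dz":15,"turn":0,"gripper":0},{"dx":158,"dy":0,"dz":25,"turn":0,"gripper":0},{"dx":158,"dy":0,"dz":35,"turn":0,"gripper":0}]' && python3 -m inch '[{"dx":0,"dy":0,"dz":3,"turn":0,"gripper":0},{"dx":0,"dy":0,"dz":5,"turn":0,"gripper":0},{"dx":0,"dy":0,"dz":7,"turn":0,"gripper":0},{"dx":0,"dy":0,"dz":7,"turn":0,"gripper":0}]'
```

```text
time_s: 37.35
position: [0.5451, -0.2904, 0.1906]
tcp_rot: [[-0.012, 1.0, -0.004], [1.0, 0.012, 0.003], [0.003, -0.004, -1.0]]
force: [0.5, 0.1, -0.8]
opening: 0.008
time_s: 38.55
position: [0.5444, -0.133, 0.1573]
tcp_rot: [[-0.013, 1.0, -0.001], [1.0, 0.013, 0.0], [0.0, -0.001, -1.0]]
force: [0.4, 0.5, 0.6]
opening: 0.004
time_s: 38.95
position: [0.5444, -0.1338, 0.1524]
tcp_rot: [[-0.012, 1.0, -0.001], [1.0, 0.012, -0.0], [-0.0, -0.001, -1.0]]
force: [-2.0, 0.1, 5.7]
opening: 0.003
```

All flaps are down. Next I'll grip the pedal pad by its sides and raise it along its arc.

```bash
python3 -m inch '[{"dx":0,"dy":0,"dz":-25,"turn":0,"gripper":0},{"dx":0,"dy":0,"dz":-50,"turn":0,"gripper":0},{"dx":-30,"dy":0,"dz":-60,"turn":0,"gripper":70},{"dx":-70,"dy":1,"dz":-60,"turn":0,"gripper":70},{"dx":-110,"dy":1,"dz":-60,"turn":0,"gripper":70},{"dx":-132,"dy":1,"dz":-60,"turn":0,"gripper":70},{"dx":-132,"dy":1,"dz":-60,"turn":0,"gripper":70},{"dx":-132,"dy":1,"dz":-30,"turn":0,"gripper":70}]'; python3 - <<'E'
from h import *
K,W=wcam("wrist");snap("wrist","w7");snap("scene","sc7");snap("side","si7")
for c in("wrist","scene","side"):
    K,W=wcam(c);recognise
    for r in recognise(c,"pedal_pad")[:2]:
        e=r["extent"];print(c,np.round(e),round(r["score"],2),ray(e[0],e[1],.045,K,W).round(3))
s=read_state();print(s["position"],s["opening"])
E
```

```text
time_s: 39.75
position: [0.5498, -0.2671, 0.1848]
tcp_rot: [[-0.011, 1.0, 0.008], [1.0, 0.011, -0.004], [-0.004, 0.007, -1.0]]
force: [0.9, 0.4, 0.1]
opening: 0.465
wrist [275. 157.  36. 105.] 0.85 [ 0.539 -0.222  0.045]
wrist [277. 107. 342. 210.] 0.36 [ 0.541 -0.179  0.045]
scene [212. 279.  38.  37.] 0.87 [ 0.55  -0.232  0.045]
scene [254. 236. 117. 112.] 0.72 [ 0.538 -0.073  0.045]
side [326. 280.  19.  34.] 0.65 [ 0.549 -0.24   0.045]
[ 0.54791686 -0.26463687  0.18244634] 0.6755241132899433
```

View pics/w7.png

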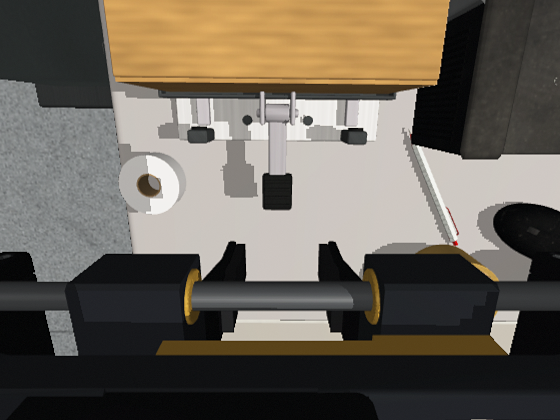

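```bash
python3 - <<'E'
from h import *
K,W=wcam("wrist");print(ray(277,188,.045,K,W).round(4),read_state()["position"].round(4) if hasattr(read_state()["position"],"round") else read_state()["position"])
E
python3 -m inch '[{"dx":0,"dy":0,"dz":35,"turn":0,"gripper":70},{"dx":0,"dy":0,"dz":70,"turn":0,"gripper":70},{"dx":0,"dy":0,"dz":100,"turn":0,"gripper":70},{"dx":0,"dy":0,"dz":100,"turn":0,"gripper":70}]'
```

```text
[ 0.5441 -0.253   0.045 ] [ 0.5479 -0.2646  0.1824]
time_s: 40.45
position: [0.5454, -0.2633, 0.0788]
tcp_rot: [[-0.014, 1.0, -0.006], [1.0, 0.014, 0.004], [0.004, -0.006, -1.0]]
force: [-1.2, 0.8, 0.4]
opening: 0.699
```

```bash
python3 -m inch '[{"dx":0,"dy":0,"dz":25,"turn":0,"gripper":70},{"dx":0,"dy":0,"dz":43,"turn":0,"gripper":70},{"dx":0,"dy":0,"dz":45,"turn":0,"gripper":70},{"dx":0,"dy":0,"dz":45,"turn":0,"gripper":70}]' && python3 -m inch '[{"dx":0,"dy":0,"dz":0,"turn":0,"gripper":45},{"dx":0,"dy":0,"dz":0,"turn":0,"gripper":15},{"dx":0,"dy":0,"dz":0,"turn":0,"gripper":15},{"dx":0,"dy":0,"dz":0,"turn":0,"gripper":15},{"dx":0,"dy":0,"dz":0,"turn":0,"gripper":15},{"dx":0,"dy":0,"dz":0,"turn":0,"gripper":15}]'
```

```text
time_s: 40.85
position: [0.5483, -0.2656, 0.0381]
tcp_rot: [[-0.013, 1.0, 0.002], [1.0, 0.013, -0.001], [-0.001, 0.002, -1.0]]
force: [-0.6, -0.1, -0.8]
opening: 0.701
time_s: 41.45
position: [0.5463, -0.2653, 0.0368]
tcp_rot: [[-0.013, 1.0, -0.002], [1.0, 0.013, 0.0], [0.0, -0.002, -1.0]]
force: [-2.7, -0.7, 3.2]
opening: 0.318
```

```bash
python3 -m inch '[{"dx":0,"dy":0,"dz":-5,"turn":0,"gripper":15},{"dx":0,"dy":0,"dz":-10,"turn":0,"gripper":15},{"dx":0,"dy":0,"dz":-16,"turn":0,"gripper":15},{"dx":1,"dy":0,"dz":-21,"turn":0,"gripper":15},{"dx":2,"dy":0,"dz":-26,"turn":0,"gripper":15},{"dx":4,"dy":0,"dz":-32,"turn":0,"gripper":15},{"dx":6,"dy":0,"dz":-38,"turn":0,"gripper":15},{"dx":8,"dy":0,"dz":-42,"turn":0,"gripper":15},{"dx":9,"dy":0,"dz":-45,"turn":0,"gripper":15},{"dx":9,"dy":0,"dz":-45,"turn":0,"gripper":15}]'; python3 - <<'E'
from h import *
a=snap("scene","sc8");b=snap("side","si8")
cv2.imwrite("pics/c8.png",np.hstack([cv2.resize(x,None,fx=2.2,fy=2.8) for x in(a[130:330,160:340],b[130:330,200:380])])[:,:,::-1])
E
```

```text
time_s: 42.45
position: [0.5464, -0.2552, 0.082]
tcp_rot: [[-0.013, 1.0, -0.002], [1.0, 0.013, 0.001], [0.001, -0.002, -1.0]]
force: [-5.3, 0.8, -4.1]
opening: 0.32
```

View pics/c8.png

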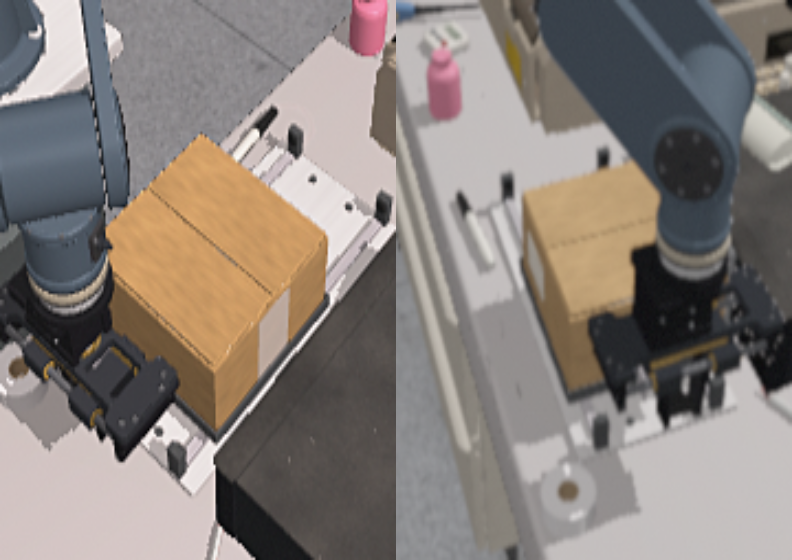

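Both pictures show the carton fully shut, and the tool has raised the pad about 45 mm. I'll pull slightly more to seat the pedal, then draw the trolley along slowly by the pad, which pushes the pedal towards "up".

```bash
python3 -m inch '[{"dx":1,"dy":0,"dz":-2,"turn":0,"gripper":15},{"dx":1,"dy":0,"dz":-3,"turn":0,"gripper":15},{"dx":1,"dy":0,"dz":-3,"turn":0,"gripper":15},{"dx":1,"dy":0,"dz":-3,"turn":0,"gripper":15}]' && python3 -m inch '[{"dx":3,"dy":0,"dz":0,"turn":0,"gripper":15},{"dx":8,"dy":0,"dz":0,"turn":0,"gripper":15},{"dx":14,"dy":0,"dz":0,"turn":0,"gripper":15},{"dx":20,"dy":0,"dz":0,"turn":0,"gripper":15}]'
```

```text
time_s: 42.95
position: [0.5464, -0.2544, 0.0844]
tcp_rot: [[-0.013, 1.0, -0.002], [1.0, 0.013, 0.001], [0.001, -0.002, -1.0]]
force: [-5.7, 1.1, -7.2]
opening: 0.317
time_s: 43.35
position: [0.5463, -0.2352, 0.0845]
tcp_rot: [[-0.013, 1.0, -0.001], [1.0, 0.013, -0.0], [-0.0, -0.001, -1.0]]
force: [-5.3, -1.4, -6.6]
opening: 0.321
```

```bash
python3 -m inch '[{"dx":8,"dy":0,"dz":0,"turn":0,"gripper":15},{"dx":18,"dy":0,"dz":0,"turn":0,"gripper":15},{"dx":28,"dy":0,"dz":0,"turn":0,"gripper":15},{"dx":38,"dy":0,"dz":0,"turn":0,"gripper":15},{"dx":48,"dy":0,"dz":0,"turn":0,"gripper":15},{"dx":58,"dy":0,"dz":0,"turn":0,"gripper":15},{"dx":68,"dy":1,"dz":0,"turn":0,"gripper":15},{"dx":78,"dy":1,"dz":0,"turn":0,"gripper":15},{"dx":88,"dy":1,"dz":0,"turn":0,"gripper":15},{"dx":98,"dy":1,"dz":0,"turn":0,"gripper":15},{"dx":108,"dy":1,"dz":0,"turn":0,"gripper":15},{"dx":113,"dy":1,"dz":0,"turn":0,"gripper":15}]' && python3 -m inch '[{"dx":4,"dy":0,"dz":0,"turn":0,"gripper":15},{"dx":8,"dy":0,"dz":0,"turn":0,"gripper":15},{"dx":12,"dy":0,"dz":0,"turn":0,"gripper":15},{"dx":16,"dy":0,"dz":0,"turn":0,"gripper":15},{"dx":19,"dy":0,"dz":0,"turn":0,"gripper":15},{"dx":22,"dy":0,"dz":0,"turn":0,"gripper":15},{"dx":22,"dy":0,"dz":0,"turn":0,"gripper":15}]'
```

```text
time_s: 44.55
position: [0.5461, -0.1205, 0.0846]
tcp_rot: [[-0.014, 1.0, -0.001], [1.0, 0.014, 0.001], [0.001, -0.001, -1.0]]
force: [-5.0, -1.0, -6.7]
opening: 0.317
time_s: 45.25
position: [0.5464, -0.1126, 0.0859]
tcp_rot: [[-0.022, 1.0, 0.0], [1.0, 0.022, -0.02], [-0.02, -0.0, -1.0]]
force: [-16.3, -39.8, -5.0]
opening: 0.317
```

40 N opposes the motion after about 142 mm. It could be the left stop, with the trolley having started off 0, or something else blocking. I'll ease off and look.

```bash
python3 -m inch '[{"dx":-8,"dy":0,"dz":0,"turn":0,"gripper":15},{"dx":-13,"dy":0,"dz":0,"turn":0,"gripper":15},{"dx":-13,"dy":0,"dz":0,"turn":0,"gripper":15}]'; python3 - <<'E'
from h import *
a=snap("scene","sc9");b=snap("side","si9")
cv2.imwrite("pics/c9.png",np.hstack([cv2.resize(x,None,fx=2.0,fy=2.8) for x in(a[110:310,160:360],b[110:310,190:390])])[:,:,::-1])
E
```

```text
time_s: 45.55
position: [0.5461, -0.1145, 0.0853]
tcp_rot: [[-0.013, 1.0, -0.001], [1.0, 0.013, -0.001], [-0.001, -0.001, -1.0]]
force: [-5.0, -1.0, -2.0]
opening: 0.321
```

View pics/c9.png

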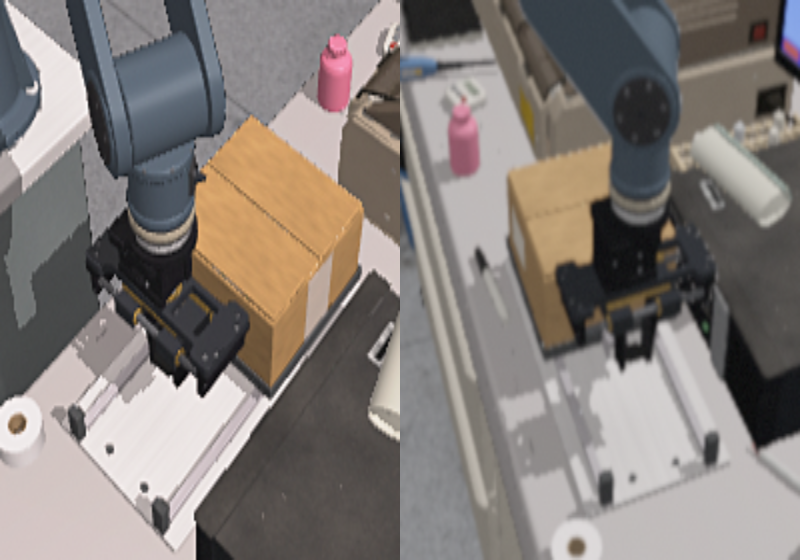

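```bash
python3 - <<'E'
from h import *
K,W=wcam("scene")
L=ray(334.5,211.4,.012,K,W);R=ray(240.5,299.6,.012,K,W);print("posts",L.round(3),R.round(3),np.linalg.norm(L-R))
o=[("scene",(.095,-.093,0),(295,249.3)),("scene",(.095,-.093,.096),(297.5,226)),("scene",(.095,.093,.096),(341.5,183.2)),("scene",(-.095,.093,.096),(286.5,152.1)),("side",(-.095,.093,.096),(243.5,171.4)),("side",(-.095,-.093,0),(262.5,234.3))]
C={c:wcam(c) for c in("scene","side")}
def f(p):
    T=Tc(p[0],p[1],.0065);return np.concatenate([proj((T@[*q,1])[:3],*C[c])-np.array(m) for c,q,m in o])
r=least_squares(f,[.55,0.07],loss="soft_l1");print(r.x.round(4));print(f(r.x).reshape(-1,2).round(1))
E
```

```text
posts [0.629 0.158 0.012] [ 0.624 -0.214  0.012] 0.37278401239838777
[0.5469 0.0584]
[[ 0.3  0.4]
 [-0.5 -0.6]
 [ 0.9 -0.4]
 [-1.3 -1.5]
 [ 0.1 -0.8]
 [ 1.4  1.5]]
```

The carton centre is now at y≈0.058, about 86 mm left of the track centre at about −0.028. Stop travel is 80 mm, so the trolley is at the left stop; it started about 20 mm off the right stop. I'll release and lift.

```bash
python3 -m inch '[{"dx":3,"dy":0,"dz":2,"turn":0,"gripper":15},{"dx":3,"dy":0,"dz":3,"turn":0,"gripper":15},{"dx":2,"dy":0,"dz":3,"turn":0,"gripper":40},{"dx":2,"dy":0,"dz":3,"turn":0,"gripper":60},{"dx":2,"dy":0,"dz":3,"turn":0,"gripper":70},{"dx":0,"dy":0,"dz":3,"turn":0,"gripper":70},{"dx":-3,"dy":0,"dz":3,"turn":0,"gripper":70},{"dx":-3,"dy":0,"dz":-20,"turn":0,"gripper":70},{"dx":-3,"dy":0,"dz":-60,"turn":0,"gripper":70},{"dx":-10,"dy":0,"dz":-105,"turn":0,"gripper":70},{"dx":-40,"dy":0,"dz":-130,"turn":0,"gripper":70},{"dx":-80,"dy":0,"dz":-140,"turn":0,"gripper":70}]' && python3 -m inch '[{"dx":-45,"dy":0,"dz":0,"turn":0,"gripper":70},{"dx":-90,"dy":0,"dz":0,"turn":0,"gripper":70},{"dx":-100,"dy":0,"dz":0,"turn":0,"gripper":70},{"dx":-100,"dy":0,"dz":0,"turn":0,"gripper":70},{"dx":-100,"dy":0,"dz":0,"turn":0,"gripper":70}]'; python3 - <<'E'
from h import *
a=snap("scene","sc10");b=snap("side","si10")
cv2.imwrite("pics/c10.png",np.hstack([cv2.resize(x,None,fx=2.0,fy=2.8) for x in(a[110:310,160:360],b[110:310,190:390])])[:,:,::-1])
E
```

```text
time_s: 46.85
position: [0.5495, -0.1933, 0.2284]
tcp_rot: [[-0.016, 1.0, 0.007], [1.0, 0.016, -0.003], [-0.003, 0.006, -1.0]]
force: [1.2, -0.2, -0.3]
opening: 0.696
time_s: 47.35
position: [0.5485, -0.2921, 0.224]
tcp_rot: [[-0.013, 1.0, -0.001], [1.0, 0.013, 0.002], [0.002, -0.001, -1.0]]
force: [0.2, 0.3, 1.0]
opening: 0.705
```

View pics/c10.png

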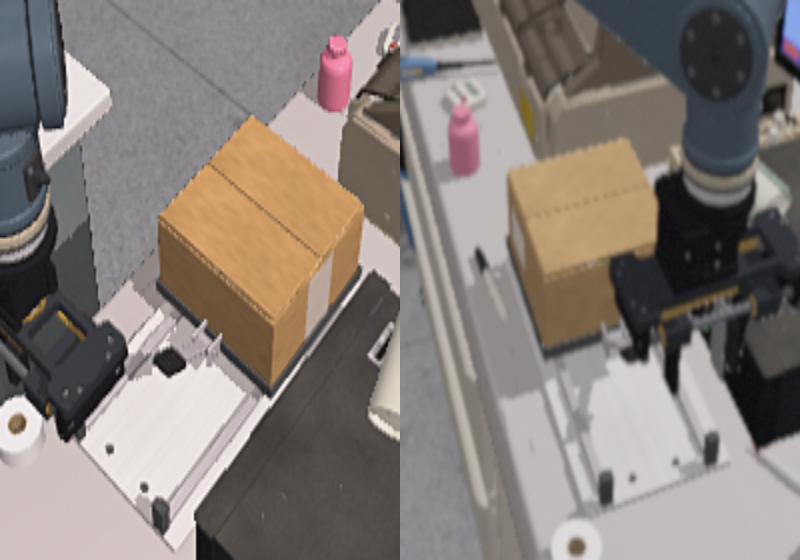

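```bash
python3 - <<'E'
from h import *
K,W=wcam("scene")
for y in(.0584,.062):
  T=Tc(.5469,y,.0065)
  for a in(30,24,18,-6):
    t=np.radians(a);c=np.array([0,-.110-.072*np.cos(t)-.005*-np.sin(t)*1,.006+.072*np.sin(t)+.005*np.cos(t),1]);print(y,a,proj((T@c)[:3],K,W).round(1))
im=cv2.imread("pics/sc10.png")[225:255,225:265];g=im.max(2);m=(g<50).astype(np.uint8);n,l,s,c=cv2.connectedComponentsWithStats(m);i=1+s[1:,4].argmax();print(s[i],c[i]+[225,225])
im=cv2.imread("pics/sc0.png") if False else cv2.imread("pics/scene0.png")[262:292,182:222];m=(im.max(2)<50).astype(np.uint8);n,l,s,c=cv2.connectedComponentsWithStats(m);i=1+s[1:,4].argmax();print("init",s[i],c[i]+[182,262])
im=cv2.imread("pics/sc2.png")[272:302,182:222];m=(im.max(2)<50).astype(np.uint8);n,l,s,c=cv2.connectedComponentsWithStats(m);i=1+s[1:,4].argmax();print("locked",s[i],c[i]+[182,272])
p=lambda y,a:proj((Tc(.5459,y,.0065)@np.array([0,-.110-.072*np.cos(np.radians(a)),.011+.072*np.sin(np.radians(a)),1]))[:3],K,W).round(1)
print("pred init up/locked",p(-.0861,30),p(-.0861,-6))
E
```

```text
0.0584 30 [245.8 237.1]
0.0584 24 [244.8 239.7]
0.0584 18 [244.  242.2]
0.0584 -6 [243.1 250.7]
0.062 30 [246.8 236.2]
0.062 24 [245.8 238.8]
0.062 18 [245.  241.3]
0.062 -6 [244.1 249.8]
[12 10 16  9 92] [244.60869565 239.05434783]
init [  8  10  19  13 130] [199.12307692 278.12307692]
locked [ 12   8  17  16 130] [201.91538462 287.54615385]
pred init up/locked [200.6 275.5] [200.  288.3]
```

```bash
python3 -c "
from h import *
print(read_state()['time_s'],hand_in())"
```

```text
the job is handed in; nothing more can be done
47.45 None
```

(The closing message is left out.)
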